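Stack and lock the bead jar on the findings tower, then close it

TASK

Add the loose jar of beads to the screwed-down storage tower: set it down over the neck of the jar there, crosswise, and lock it with a quarter-turn clockwise, all the way to the stop so that its flat sides line up with those below. Then fit the lid with the bar grip onto it and lock that fully home in the same way. Keep the open jar upright so that no beads spill, and leave everything else on the bench where it is.

Things in the scene. Friction and masses are not known exactly. Their poses are not given: they have to be found in the camera images.
- tower: Fixed tower: dark steel foot disc 112 mm across, 8 mm thick, screwed to the bench, with the lowest grey-and-clear twist-lock jar on it. Cannot move or turn. Origin: centre of the underside; z up, on the tower's axis. The jar is round, 72 mm across, with two flat sides 60 mm apart facing +y and -y; flat shoulder 68 mm up; neck with two lugs on top.
- tower_seat (a point): Centre of the tower's shoulder, 68 mm above its origin, axes as the tower's. Neck: radius 20, 17 mm tall, top 3.5 mm bevelled. Two lugs on its +x and -x sides: arcs of +-30 deg, out to radius 25.5, 7 to 12 mm above the shoulder. End stop at each lug's clockwise end (seen from above), 31 to 45 deg from the lug's middle, 0 to 12 mm above the shoulder.
- jar: Loose twist-lock jar of the same shape, open on top, full of beads, about 0.25 kg. Origin: centre of the bottom rim; z up. 72 mm across, flats 60 mm apart facing +y and -y, 70 mm to the shoulder, 87 mm over the neck. Hollow bottom: 18.5 mm deep, inner radius 27.5 (22 from 13 mm up), two inward lugs on +x and -x: arcs of +-30 deg, in to radius 22, 1.5 to 5.5 mm above the rim.
- jar_grip (a point): On the jar's axis 50 mm above its rim, axes as the jar's: a good height to grip it across the flats (60 mm, along y). It drops over the neck below (2 mm play all round) only when turned 60 to 105 deg anticlockwise, seen from above, from its locked position (85 is best; half a turn more is the same).
- jar_seat (a point): Centre of the jar's shoulder, 70 mm above its rim, axes as the jar's; neck, lugs and stops are like the tower's. With its rim on the shoulder below, the jar turns freely clockwise, its lugs passing under the neck's lugs (1.5 mm height play), up to the end stops: there its flats line up with the flats below (x axes parallel).
- lid: Loose twist-lock lid, about 0.09 kg: low grey cap of the jar's outline (72 mm across, flats 60 mm apart facing +y and -y), 22.5 mm tall, with a raised bar grip on top. Origin: centre of the bottom rim; z up. Its hollow underside is the same skirt with the same lugs as the jar's: it goes onto the jar's neck and locks just as the jar does on the tower.
- lid_grip (a point): Centre of the top of the lid's bar grip, 48.5 mm above the lid's rim, axes as the lid's. The bar is 60 mm long (along x), 14 mm wide (along y, grip it this way) and stands 26 mm above the cap.
- gel_bottle: Bystander: red plastic bottle with a white cap, 52 mm across, 150 mm tall; origin at the centre of its underside.
- screw_jar: Bystander: low round glass jar with a metal screw cap, 62 mm across, 72 mm tall; not part of the tower; origin at the centre of its underside.
- bead_bowl: Bystander: white ceramic bowl with a few beads, 84 mm across, 36 mm tall; origin at the centre of its underside.
- ring_cutter: Bystander: plain thin steel ring cutter, 68 mm across, 22 mm tall; origin at the centre of its underside.
- tile: Bystander: white ceramic tile 100 x 100 x 7 mm with finished clay leaves on it; origin at the centre of its underside.
- craft_knife: Bystander: craft knife lying flat, 140 mm long, 10 mm thick; origin at the centre of its underside.
- scraper: Bystander: flat steel blade with a black back, 110 x 22 mm, 7 mm thick; origin at the centre of its underside.
Not all that is in view belongs to the job. Leave any purple look-alike of the lid alone.

How it is judged:
By the outcome, as a careful person would: the job done as asked, in the order asked, and still so for the second after the job is handed in, with the robot touching nothing.
It also fails if it takes over 69 s, if anything falls off the work surface, if the arm or the gripper's body presses on something with over 40 N, if the wrist force passes 120 N, or if a joint passes its speed limit or range.

ROBOT

A 6-joint arm with a two-finger parallel gripper is mounted at the origin on the work surface. World frame = base frame: x ahead of the robot, y to its left, z up, the work surface at z = 0. Lengths are in m, angles in rad, forces in N, time in s.
With the tool pointing down it reaches from about 0.3 to 0.75 m from the base axis. Payload 8.5 kg.
Tool frame: the origin (TCP) lies midway between the tips of the shut fingers; the grasp point (between the pads) lies 19 mm behind it; z points along the fingers, x is the direction in which the jaws open and shut, and the axes are right-handed (so a half turn about z gives the same grasp; the last joint's range is limited). The gripper opens to 85 mm and grips with 20 to 120 N. Pads are 22 mm wide; open, the fingers measure 114 mm over their backs; the gripper's body (76 mm by 85 mm) begins 54 mm behind the grasp point. The pads swing forward as they close: fully open they stand 13 mm farther back than shut.
Start: joints at [1.103, 0.381, 1.297, -0, 1.464, -0.215], TCP at [0.138, 0.533, 0.231] pointing down, gripper open.
Joint ranges: [-3.11, 3.11], [-0.89, 2.33], [0.22, 2.48], [-1.42, 4.56], [0.17, 2.85], [-2.88, 2.88]. Speed limits (rad/s): [2.39, 2.39, 3.14, 3.14, 3.14, 3.14].

INTERFACE

Orientations are given as a 3x3 rotation matrix whose columns are the frame's x, y, z axes.
In Python, from cell import telemetry, grab_frame, ticket, models gives the robot as it stands.
- The arm moves only by the tool move_arm, never from a script. Its argument "rows" is a list that holds one entry, the list of rows, each a list of 7 numbers: the shift along the tool's x, y, z in mm, then the turn, a rotation vector about the tool's x, y, z in degrees, then the closure in counts, from 0 (fully open) to 255 (shut). In form: [[[x, y, z, ax, ay, az, jaw], ...]]. A call has 1 to 20 rows; each row shifts and turns the pose as measured when the row begins, along the tool's axes as they then stand; what a row does not reach is not made up. A row lasts 1/8 s, in which the tool goes at most 62.5 mm and 10.7 degrees, less where a joint would pass 70% of its speed; a pose out of reach is approached as far as the arm can. A call is refused whole if a number of a shift passes 62.5 or a number of a turn 10.7, either way. A call with a gripper value outside its range is refused whole. The fingers move at their own pace and stop on an object; the grip force is fixed at half the most. Time passes only in rows, so rows that do not move let the fingers close. It gives the time, the measured TCP pose, the force and the opening at its end, in the units of the state.
- telemetry.get_obs(): the state, without advancing time (a new reading comes with each control period).
- grab_frame(name): name is "side" or "top"; returns a dict with "img" (400x640x3 uint8, red, green, blue), "fx", "fy", "cx", "cy" (pixels), "dist" ([k1, k2, p1, p2, k3] as OpenCV has them; the pictures are not rectified), "view" (4x4, takes a point from world to camera coordinates). Camera axes: x right, y down, z forward; pixel columns grow to the right and rows downward; lengths in m; the calibration is good to about 2 mm. A picture is of the moment at which its call begins. There is no depth.
- ticket.hand_in(): hands the job in, once; it reports no verdict.
Trained networks look in the newest picture that a camera, given by its name, has taken for a name from the list of things; names that differ only in an ending like _2 or _b are one class to them, and where a whole thing is asked for, a point or a joint stands for the part that bears it (a point fixed in the world has none). Each returns a list of dicts, best first, with "conf" (0 to 1); they miss things now and then, are a little off and sometimes report something else, mostly with a low value. They report only what shows in the picture. A call takes as long as a camera call. They do not tell look-alikes from the thing itself.
- models.regions_of(name, camera): "mask" (400x640 bool, what is visible of it) and "location" ([column, row] in pixels, amid what is visible of it).
The state is a dict: "time_s": time; "qpos": joint angles; "qvel": joint speeds; "joint_torque": joint torques, N m; "tool_pos": TCP position; "tool_rot": TCP orientation; "contact_force": force on the tool from outside, world axes, zero at the start; "wrist_torque": the same for the moment, N m; "opening": opening from 0.0 (shut) to 1.0 (fully open).
Only numpy, scipy, OpenCV 4.12 (cv2) and the standard library are available. Lean on these libraries where they do the work, as an engineer would, in place of code of your own. Each camera call takes 0.05 s, during which the arm holds its last target. There are 200 camera calls.

## Working session

There is one attempt and no reset: what is moved stays moved. The work goes in short steps, Python scripts to look and compute and a tool call to move; the robot and the scene stay as the last step left them, time stands still between calls to the robot, and variables do not carry over. Pictures are saved under pics/ and viewed, about 8 in all and at most 12, crops included, and the job is handed in when it is done.

Besides the shell and the picture viewer there is one more tool, called as name([rows], argument=value, ...), one row to a line, values as JSON. move_arm: Moves the arm, as the interface text tells. Its arguments: {"type":"object","properties":{"rows":{"type":"array"}},"required":["rows"]}

```bash
mkdir -p pics; ls; cat > h.py <<'E'
import numpy as np, cv2
from cell import telemetry, grab_frame, ticket, models
def pix(f,P):
    P=np.atleast_2d(P).astype(float);V=np.array(f["view"])
    K=np.array([[f["fx"],0,f["cx"]],[0,f["fy"],f["cy"]],[0,0,1.]])
    return cv2.projectPoints(P,cv2.Rodrigues(V[:3,:3])[0],V[:3,3],K,np.array(f["dist"]))[0][:,0]
def ray(f,uv,z):
    V=np.array(f["view"]);K=np.array([[f["fx"],0,f["cx"]],[0,f["fy"],f["cy"]],[0,0,1.]])
    n=cv2.undistortPoints(np.array(uv,float).reshape(-1,1,2),K,np.array(f["dist"]))[:,0]
    d=np.c_[n,np.ones(len(n))]@V[:3,:3]; c=-V[:3,:3].T@V[:3,3]
    return c+d*((z-c[2])/d[:,2])[:,None]
def save(f,name,crop=None,s=1):
    im=f["img"][:,:,::-1]
    if crop: x0,y0,x1,y1=crop; im=im[y0:y1,x0:x1]
    cv2.imwrite("pics/"+name,cv2.resize(im,None,fx=s,fy=s,interpolation=cv2.INTER_CUBIC))
E
python3 - <<'E'
from h import *
F={c:grab_frame(c) for c in("top","side")}
for c,f in F.items():
    V=f["view"];print(c,f["fx"],"cam",-np.array(V)[:3,:3].T@np.array(V)[:3,3],"fwd",np.array(V)[2,:3])
    for n in("tower","jar","lid","gel_bottle","screw_jar","bead_bowl","ring_cutter","tile","craft_knife","scraper"):
        for r in models.regions_of(n,c)[:3]: print(c,n,round(r["conf"],2),np.round(r["location"]),r["mask"].sum(),ray(f,r["location"],0.05).round(3)[0])
cv2.imwrite("pics/a.png",np.vstack([F["top"]["img"],F["side"]["img"]])[:,:,::-1][:, :] if 0 else cv2.resize(np.vstack([F["top"]["img"],F["side"]["img"]])[:,:,::-1],(480,600)))
save(F["top"],"top.png",s=1.25);save(F["side"],"side.png",s=1.25)
E
```

```text
pics
top 409.1733221515025 cam [0.49344133 0.01801828 1.03925005] fwd [ 0.07619737 -0.03905673 -0.99632752]
top tower 0.88 [316. 211.] 1479 [ 0.54  -0.027  0.05 ]
top tower 0.44 [421. 234.] 875 [ 0.484 -0.284  0.05 ]
top jar 0.87 [423. 236.] 852 [ 0.48  -0.288  0.05 ]
top lid 0.93 [145. 231.] 715 [0.49  0.384 0.05 ]
top lid 0.88 [192. 229.] 688 [0.495 0.27  0.05 ]
top gel_bottle 0.78 [146. 160.] 688 [0.661 0.387 0.05 ]
top gel_bottle 0.69 [400. 161.] 26 [ 0.664 -0.236  0.05 ]
top bead_bowl 0.55 [321. 124.] 849 [ 0.755 -0.038  0.05 ]
top bead_bowl 0.5 [400. 164.] 111 [ 0.657 -0.236  0.05 ]
top ring_cutter 0.6 [384. 170.] 16 [ 0.642 -0.195  0.05 ]
top tile 0.6 [283. 272.] 1622 [0.392 0.051 0.05 ]
top tile 0.22 [426. 233.] 850 [ 0.488 -0.298  0.05 ]
top craft_knife 0.58 [455. 172.] 215 [ 0.638 -0.373  0.05 ]
top craft_knife 0.24 [192. 227.] 671 [0.501 0.27  0.05 ]
top scraper 0.59 [341. 263.] 433 [ 0.415 -0.088  0.05 ]
side 489.90492200662555 cam [ 0.4781186  -0.84340723  0.85788721] fwd [ 0.09409285  0.73224757 -0.67450725]
side tower 0.93 [306. 240.] 1700 [ 0.548 -0.07   0.05 ]
side jar 0.96 [285. 327.] 1518 [ 0.481 -0.298  0.05 ]
side lid 0.93 [276. 137.] 377 [0.506 0.357 0.05 ]
side lid 0.83 [276. 162.] 515 [0.498 0.235 0.05 ]
side lid 0.35 [391. 232.] 758 [ 0.747 -0.068  0.05 ]
side gel_bottle 0.83 [330. 123.] 696 [0.672 0.412 0.05 ]
side screw_jar 0.92 [347. 164.] 638 [0.689 0.202 0.05 ]
side bead_bowl 0.66 [391. 232.] 760 [ 0.747 -0.067  0.05 ]
side bead_bowl 0.29 [304. 238.] 1625 [ 0.543 -0.062  0.05 ]
side ring_cutter 0.72 [359. 293.] 471 [ 0.639 -0.235  0.05 ]
side tile 0.56 [238. 229.] 1208 [ 0.392 -0.014  0.05 ]
side craft_knife 0.54 [364. 372.] 421 [ 0.617 -0.413  0.05 ]
side scraper 0.72 [250. 266.] 404 [ 0.419 -0.132  0.05 ]
side scraper 0.53 [276. 162.] 439 [0.497 0.234 0.05 ]
```

View pics/top.png

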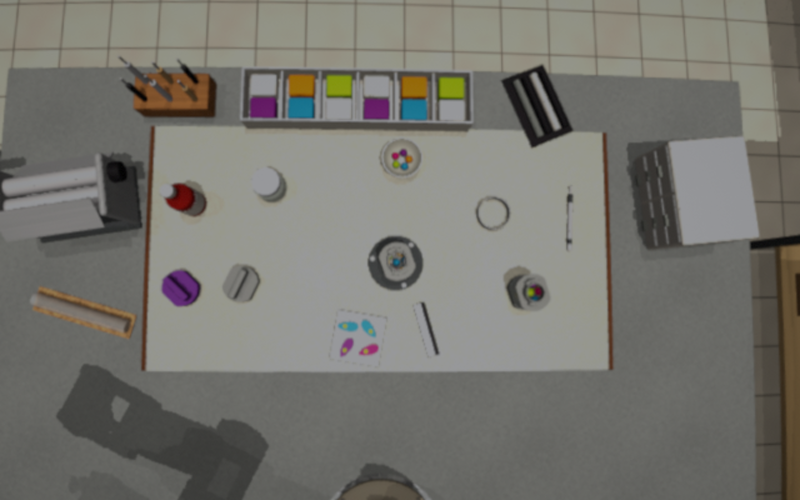

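View pics/side.png

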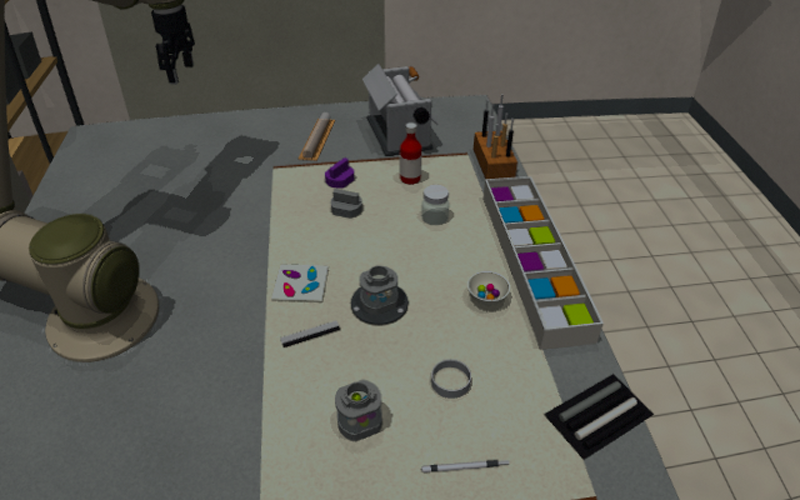

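The side image (800×500 scale) shows the tower at (379,290), the loose jar at (358,408), the grey lid at (347,203), the purple look-alike at (340,173), and the screw jar, a bystander, at (435,205). In the top image the grey lid is at (240,283), the purple one at (180,288), the jar at (528,292) and the tower at (396,262). I'm choosing the grey lid and the jar at the right. Next I fit their models to the masks.

```bash
cat > fit.py <<'E'
from h import *
from scipy.optimize import minimize
a=np.radians(np.arange(0,360,6))
def clip(z0,z1): 
    c=np.c_[36*np.cos(a),np.clip(36*np.sin(a),-30,30)]; return np.vstack([np.c_[c,0*a+z] for z in(z0,z1)])/1e3
def cyl(r,z0,z1): return np.vstack([np.c_[r*np.cos(a),r*np.sin(a),0*a+z] for z in(z0,z1)])/1e3
def lug(s,z0,z1):
    t=np.radians(np.arange(-30,31,6)); return np.vstack([np.c_[s*r*np.cos(t),s*r*np.sin(t),0*t+z] for z in(z0,z1) for r in(18,25.5)])/1e3
def bx(x,y,z0,z1): return np.array([[i*x,j*y,z] for i in(-1,1) for j in(-1,1) for z in(z0,z1)])/1e3
def jarp(h,b=0): return [clip(b,h),cyl(20,h,h+13.5),cyl(17.5,h,h+17),lug(1,h+7,h+12),lug(-1,h+7,h+12)]
M={"tower":[cyl(56,0,8)]+jarp(68,8),"jar":jarp(70),"lid":[clip(0,22.5),bx(30,7,22.5,48.5)]}
def place(P,p):
    c,s=np.cos(p[2]),np.sin(p[2]); return P@np.array([[c,s,0],[-s,c,0],[0,0,1]])+[p[0],p[1],p[3] if len(p)>3 else 0]
S=4
def sil(f,parts,p):
    m=np.zeros((400*S,640*S),np.uint8)
    for P in parts: cv2.fillConvexPoly(m,cv2.convexHull(((pix(f,place(P,p))+.5)*S).astype(np.int32)),1)
    return m
def iou(F,masks,parts,p):
    t=0
    for c in F:
        m=sil(F[c],parts,p); k=masks[c]; t+=(m&k).sum()/max((m|k).sum(),1)
    return t/len(F)
def fit(F,masks,parts,p0,z=0):
    masks={c:cv2.resize(k.astype(np.float32),(640*S,400*S),interpolation=cv2.INTER_LINEAR).__gt__(.5).astype(np.uint8) for c,k in masks.items()}
    g=lambda q:-iou(F,masks,parts,[q[0]/1e3,q[1]/1e3,q[2]/30,z])
    best=None
    for y in np.radians(np.arange(0,180,22.5)):
        x0=np.array([p0[0]*1e3,p0[1]*1e3,y*30])
        r=minimize(g,x0,method="Nelder-Mead",options=dict(maxfev=90,initial_simplex=[x0,x0+[6,0,0],x0+[0,6,0],x0+[0,0,6]]))
        if best is None or r.fun<best[0]: best=(r.fun,r.x)
        print("  y0",round(np.degrees(y)),round(-r.fun,3),r.x.round(1)[:2],round(np.degrees(r.x[2]/30),1))
    q=best[1]; return [q[0]/1e3,q[1]/1e3,q[2]/30,z]
def draw(f,parts,p):
    o=f["img"][:,:,::-1].copy()
    o=cv2.resize(o,None,fx=5,fy=5,interpolation=cv2.INTER_CUBIC)
    for P in parts: cv2.polylines(o,[cv2.convexHull(((pix(f,place(P,p))+.5)*5).astype(np.int32))],True,(0,255,0),1)
    return o
E
python3 - <<'E'
from fit import *
F={c:grab_frame(c) for c in("top","side")}
rows=[]
for n,xy in(("tower",(.545,-.03)),("jar",(.48,-.29)),("lid",(.5,.26))):
    masks={}
    for c in F:
        r=[r for r in models.regions_of(n,c)]
        e=pix(F[c],[[*xy,.03]])[0]; r=min(r,key=lambda r:np.linalg.norm(np.array(r["location"])-e)); masks[c]=np.array(r["mask"])
    print(n);p=fit(F,masks,M[n],xy);print(n,np.round(p,4),np.degrees(p[2]))
    cr=[]
    for c in F:
        u,v=(pix(F[c],[[p[0],p[1],.04]])[0]*5).astype(int); cr.append(cv2.resize(draw(F[c],M[n],p)[v-150:v+150,u-150:u+150],(260,260)))
    rows.append(np.vstack(cr))
cv2.imwrite("pics/fit.png",np.hstack(rows))
E
```

```text
tower
  y0 0 0.968 [543.5 -29.5] 14.5
  y0 22 0.969 [543.5 -29.2] 22.8
  y0 45 0.968 [543.5 -29.5] 41.8
  y0 68 0.966 [543.4 -29.6] 54.9
  y0 90 0.962 [543.7 -29.5] 104.5
  y0 112 0.962 [543.8 -29.3] 119.7
  y0 135 0.963 [543.8 -29.6] 136.9
  y0 158 0.966 [543.4 -29.5] 173.7
tower [ 0.5435 -0.0292  0.3985  0.    ] 22.835229658204074
jar
  y0 0 0.961 [ 486.1 -291.2] 15.9
  y0 22 0.959 [ 486.  -291.2] 17.4
  y0 45 0.96 [ 486.2 -291.3] 14.5
  y0 68 0.961 [ 486.1 -291.3] 16.0
  y0 90 0.96 [ 486.1 -291.2] 196.0
  y0 112 0.96 [ 486.1 -291.3] 194.8
  y0 135 0.962 [ 486.1 -291.2] 195.9
  y0 158 0.96 [ 486.1 -291.3] 194.8
jar [ 0.4861 -0.2912  3.4187  0.    ] 195.8763865265488
lid
  y0 0 0.895 [502.  279.3] -17.7
  y0 22 0.894 [502.6 279. ] -17.9
  y0 45 0.896 [502.  279.3] -20.1
  y0 68 0.897 [502. 279.] -23.6
  y0 90 0.823 [502.3 281.3] 74.1
  y0 112 0.897 [501.8 278.5] 152.8
  y0 135 0.895 [501.8 278.7] 154.3
  y0 158 0.895 [502.  278.7] 155.8
lid [ 0.502   0.279  -0.4122  0.    ] -23.619749802134184
```

View pics/fit.png

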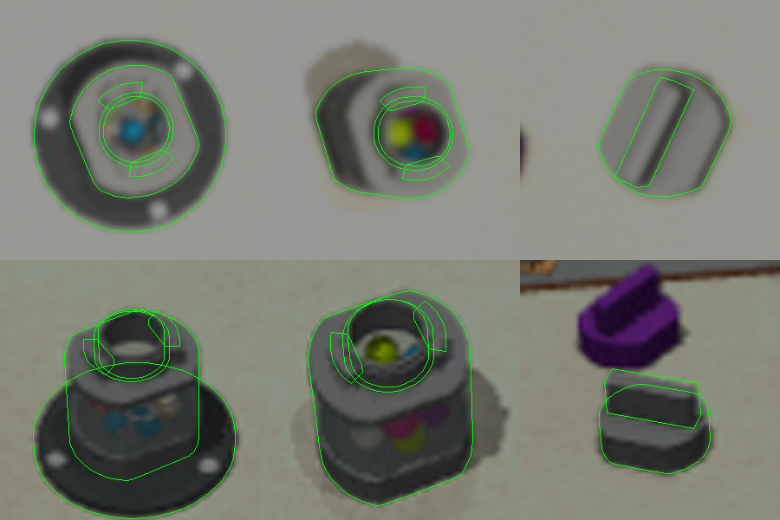

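```bash
cat > go.py <<'E'
from h import *
def go(t,yaw=None):
    o=telemetry.get_obs();R=np.array(o["tool_rot"]);p=np.array(o["tool_pos"])
    d=R.T@(np.array(t)-p)*1e3; y=np.degrees(np.arctan2(R[1,0],R[0,0]))
    print("t",round(o["time_s"],2),"p",p.round(4),"yaw",y.round(2),"tilt",R[2].round(3),"q",np.round(o["qpos"],2),"F",np.round(o["contact_force"],1),np.round(o["wrist_torque"],2),"open",round(o["opening"],3))
    print("shift tool mm",d.round(1),"dist",np.linalg.norm(d).round(1), "az (tool z) deg",None if yaw is None else -((yaw-y+90)%180-90).round(1))
E
python3 - <<'E'
from go import *
go([.486,-.291,.16],105.9)
from fit import *
# tower yaw by gradient along outlines
F={c:grab_frame(c) for c in("top","side")}
for n,p in(("tower",(.5435,-.0293)),("jar",(.4861,-.2912))):
  for c in F:
    g=cv2.GaussianBlur(cv2.cvtColor(F[c]["img"],cv2.COLOR_RGB2GRAY).astype(np.float32),(0,0),.8);G=np.hypot(cv2.Sobel(g,5,1,0),cv2.Sobel(g,5,0,1))
    h=.068 if n=="tower" else .07
    t=np.radians(np.arange(0,360,2));sc=[]
    for y in range(-90,90,3):
        P=np.c_[36*np.cos(t),np.clip(36*np.sin(t),-30,30),0*t]/1e3+[0,0,h]
        best=0
        for dx in(-.002,0,.002):
         for dy in(-.002,0,.002):
          u=pix(F[c],place(P,(p[0]+dx,p[1]+dy,np.radians(y)))).astype(np.float32)
          best=max(best,cv2.remap(G,u[None,:,0],u[None,:,1],1).mean())
        sc.append((round(float(best),1),y))
    print(n,c,sorted(sc)[::-1][:5])
E
```

```text
t 1.5 p [0.1375 0.5325 0.2313] yaw 75.52 tilt [ 0.  0. -1.] q [ 1.1   0.38  1.3   0.    1.46 -0.22] F [ 0.1 -1.  -0.2] [-0.05  0.01 -0.01] open 0.999
shift tool mm [-710.2  543.3   71.3] dist 897.0 az (tool z) deg -30.4
tower top [(166.0, 18), (165.8, 21), (164.7, 15), (164.2, 24), (161.9, 12)]
tower side [(139.0, 24), (138.8, 27), (138.3, 21), (137.7, 30), (136.7, 18)]
jar top [(85.0, 18), (84.9, 15), (84.3, 21), (84.0, 12), (82.9, 24)]
jar side [(127.9, 15), (127.7, 18), (126.4, 12), (125.8, 21), (123.7, 9)]
```

move_arm([
  [[-47,36,0,0,0,0,0],[-47,36,0,0,0,0,0],[-47,36,0,0,0,0,0],[-47,36,0,0,0,0,0],[-47,36,0,0,0,0,0],[-47,36,0,0,0,0,0],[-47,36,0,0,0,0,0],[-47,36,0,0,0,0,0],[-47,36,0,0,0,0,0],[-47,36,0,0,0,0,0],[-47,36,0,0,0,0,0],[-47,36,0,0,0,0,0],[-47,36,0,0,0,0,0],[-47,36,0,0,0,0,0],[-47,36,0,0,0,0,0],[0,0,0,0,0,10.6,0],[0,0,0,0,0,10.6,0],[0,0,0,0,0,10.6,0],[0,0,0,0,0,10.6,0],[0,0,0,0,0,10.6,0]],
])

```text
time_s: 4.1
tool_pos: [0.4948, -0.3132, 0.232]
tool_rot: [[0.928, 0.372, 0.01], [0.372, -0.928, 0.002], [0.01, 0.002, -1.0]]
contact_force: [-0.1, 0.5, -1.1]
opening: 0.999
```

move_arm([
  [[0,0,5,0,0,10.6,0],[0,0,5,0,0,10.6,0],[0,0,5,0,0,10.6,0],[0,0,5,0,0,10.6,0],[0,0,5,0,0,10.6,0],[0,0,5,0,0,10.6,0],[0,0,5,0,0,10.6,0],[0,0,5,0,0,10.6,0],[0,0,5,0,0,10.6,0]],
])

```text
time_s: 5.22
tool_pos: [0.4955, -0.3134, 0.1857]
tool_rot: [[0.261, -0.965, 0.01], [-0.965, -0.261, 0.001], [0.002, -0.01, -1.0]]
contact_force: [1.2, -0.1, -0.4]
opening: 1.001
```

```bash
python3 -c "
from go import *
go([.4861,-.2912,.130],-74.1)"
```

```text
t 5.22 p [ 0.4955 -0.3134  0.1857] yaw -74.87 tilt [ 0.002 -0.01  -1.   ] q [-0.77  0.48  1.28  0.01  1.38  0.54] F [ 1.2 -0.1 -0.4] [0.02 0.01 0.03] open 1.001
shift tool mm [-23.9   3.8  55.6] dist 60.7 az (tool z) deg -0.8
```

move_arm([
  [[-24,4,30,-0.5,-0.1,-0.8,0],[0,0,26,0,0,0,0],[0,0,0,0,0,0,0]],
])

```text
time_s: 5.6
tool_pos: [0.4855, -0.2908, 0.1284]
tool_rot: [[0.272, -0.962, 0.002], [-0.962, -0.272, 0.0], [0.0, -0.002, -1.0]]
contact_force: [-0.2, -0.2, -0.6]
opening: 0.999
```

```bash
sed -i 's/^    print("shift/    w=np.cross(R[:,2],[0,0,-1]);print("level rot",np.degrees(R.T@w).round(2))\n    print("shift/' go.py; python3 -c "
from go import *
go([.4861,-.2912,.026],-74.1)"
```

```text
t 5.6 p [ 0.4855 -0.2908  0.1284] yaw -74.19 tilt [ 0.    -0.002 -1.   ] q [-0.75  0.5   1.41  0.    1.23  0.55] F [-0.2 -0.2 -0.6] [-0.03  0.03 -0.02] open 0.999
level rot [-0.09 -0.02 -0.  ]
shift tool mm [  0.5  -0.3 102.4] dist 102.4 az (tool z) deg -0.1
```

move_arm([
  [[0,0,25,0,0,0,0],[0,0,25,0,0,0,0],[0,0,25,0,0,0,0],[0,0,17,0,0,0,0],[0,0,10,0,0,0,0],[0,0,0,0,0,0,60],[0,0,0,0,0,0,120],[0,0,0,0,0,0,255],[0,0,0,0,0,0,255],[0,0,0,0,0,0,255],[0,0,0,0,0,0,255]],
])

```text
time_s: 6.98
tool_pos: [0.4903, -0.2955, 0.0326]
tool_rot: [[0.272, -0.962, 0.013], [-0.962, -0.272, -0.01], [0.013, -0.009, -1.0]]
contact_force: [-0.9, 0.7, -2.2]
opening: 0.694
```

```bash
python3 -c "
from go import *
go([.4861,-.2912,.026],-74.1)"
```

```text
t 6.97 p [ 0.4903 -0.2955  0.0326] yaw -74.2 tilt [ 0.013 -0.009 -1.   ] q [-0.75  0.63  1.51  0.    0.99  0.54] F [-0.9  0.7 -2.2] [-0.   -0.01  0.03] open 0.694
level rot [-0.54 -0.75 -0.  ]
shift tool mm [-5.3  3.   6.5] dist 8.9 az (tool z) deg -0.1
```

move_arm([
  [[0,0,-6,0,0,0,255],[0,0,-12,0,0,0,255],[0,0,-20,0,0,0,255],[0,0,-20,0,0,0,255],[0,0,-20,0,0,0,255],[0,0,-20,0,0,0,255],[0,0,-20,0,0,0,255],[0,0,-12,0,0,0,255],[0,0,-5,0,0,0,255],[0,0,0,0,0,0,255]],
])

```text
time_s: 8.22
tool_pos: [0.4882, -0.2937, 0.1776]
tool_rot: [[0.272, -0.962, 0.015], [-0.962, -0.272, -0.012], [0.016, -0.011, -1.0]]
contact_force: [0.2, 0.0, -1.7]
opening: 0.696
```

```bash
python3 - <<'E'
from go import *
from fit import *
go([.5435,-.0292,.165],17)
F={c:grab_frame(c) for c in("top","side")}
save(F["side"],"c.png",(200,200,360,360),4)
E
```

```text
t 8.22 p [ 0.4882 -0.2937  0.1776] yaw -74.2 tilt [ 0.016 -0.011 -1.   ] q [-0.75  0.45  1.35  0.    1.33  0.54] F [ 0.2  0.  -1.7] [ 0.03 -0.01  0.02] open 0.696
level rot [-0.64 -0.92 -0.  ]
shift tool mm [-239.7 -125.1   10.1] dist 270.5 az (tool z) deg 88.8
```

View pics/c.png

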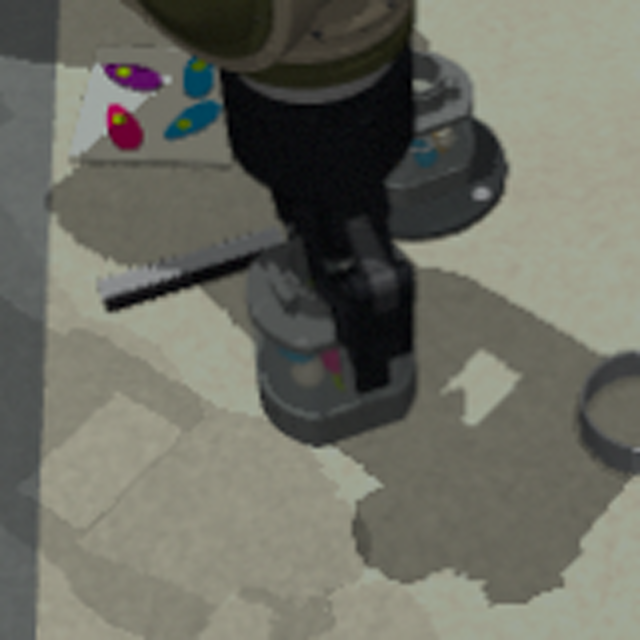

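move_arm([
  [[-10,-5,0,-0.6,-0.9,0,255],[-20,-10.5,0,0,0,0,255],[-30,-15.5,0,0,0,0,255],[-35,-18.5,0,0,0,0,255],[-35,-18.5,0,0,0,0,255],[-35,-18.5,0,0,0,0,255],[-30,-15.5,0,0,0,0,255],[-20,-10.5,0,0,0,0,255],[-12,-6,0,0,0,0,255],[-6,-3,0,0,0,0,255],[0,0,0,0,0,-5,255],[0,0,0,0,0,-10.5,255],[0,0,0,0,0,-10.5,255],[0,0,0,0,0,-10.5,255],[0,0,0,0,0,-10.5,255],[0,0,0,0,0,-10.5,255],[0,0,0,0,0,-10.5,255],[0,0,0,0,0,-10.5,255],[0,0,0,0,0,-8,255],[0,0,0,0,0,-4,255]],
])

```text
time_s: 10.82
tool_pos: [0.5399, -0.0184, 0.1742]
tool_rot: [[0.946, 0.323, -0.009], [0.324, -0.946, 0.006], [-0.006, -0.008, -1.0]]
contact_force: [0.0, -0.2, -2.6]
opening: 0.693
```

```bash
python3 -c "
from go import *
go([.5435,-.0292,.150],17)"
```

```text
t 10.82 p [ 0.5399 -0.0184  0.1742] yaw 18.88 tilt [-0.006 -0.008 -1.   ] q [-0.26  0.42  1.41  0.    1.32 -0.59] F [ 0.  -0.2 -2.6] [ 0.04 -0.01  0.01] open 0.693
level rot [-0.48  0.35  0.  ]
shift tool mm [ 0.1 11.6 24.1] dist 26.8 az (tool z) deg 1.9
```

move_arm([
  [[0,8.5,12,-0.5,0.3,1.9,255],[0,0,12,0,0,0,255],[0,0,0,0,0,0,255],[0,0,0,0,0,0,255]],
])

```text
time_s: 11.32
tool_pos: [0.5423, -0.0271, 0.1494]
tool_rot: [[0.957, 0.291, -0.001], [0.291, -0.957, -0.001], [-0.001, 0.0, -1.0]]
contact_force: [0.5, -0.0, -2.0]
opening: 0.693
```

```bash
python3 - <<'E'
from go import *
from fit import *
go([.5435,-.0292,.150],17)
o=telemetry.get_obs();R=np.array(o["tool_rot"]);p=np.array(o["tool_pos"])
j=p+R@[0,.003,0]; y=np.arctan2(R[1,0],R[0,0])-np.pi/2
F={c:grab_frame(c) for c in("top","side")}
P=(j[0],j[1],y,p[2]-.0326)
ims=[]
for c in F:
    o2=draw(F[c],M["jar"],P)
    for Q in M["tower"]: cv2.polylines(o2,[cv2.convexHull(((pix(F[c],place(Q,(.5435,-.0292,np.radians(22))))+.5)*5).astype(np.int32))],True,(255,255,0),1)
    u,v=(pix(F[c],[[.5435,-.03,.08]])[0]*5).astype(int);ims.append(cv2.resize(o2[v-210:v+210,u-190:u+190],(400,442)))
cv2.imwrite("pics/d.png",np.hstack(ims))
E
```

```text
t 11.32 p [ 0.5423 -0.0271  0.1494] yaw 16.92 tilt [-0.001  0.    -1.   ] q [-0.27  0.44  1.45 -0.    1.25 -0.56] F [ 0.5 -0.  -2. ] [ 0.   -0.01 -0.04] open 0.693
level rot [0.02 0.07 0.  ]
shift tool mm [ 0.5  2.4 -0.6] dist 2.5 az (tool z) deg -0.1
```

View pics/d.png

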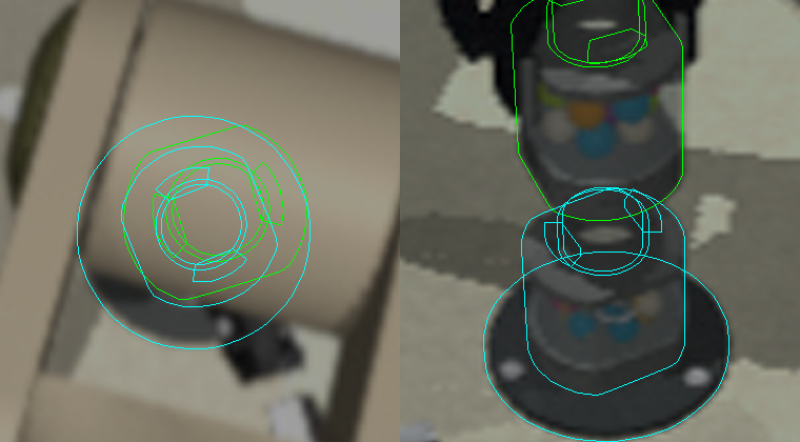

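move_arm([
  [[0,0,8,0,0,0,255],[0,0,8,0,0,0,255],[0,0,8,0,0,0,255],[0,0,0,0,0,0,255]],
])

```text
time_s: 11.92
tool_pos: [0.5422, -0.0269, 0.1238]
tool_rot: [[0.957, 0.291, -0.001], [0.291, -0.957, -0.001], [-0.001, 0.0, -1.0]]
contact_force: [0.4, 0.8, -2.1]
opening: 0.697
```

```bash
python3 -c "
from go import *
go([.5426,-.0267,.100],17)"
```

```text
t 11.93 p [ 0.5422 -0.0269  0.1238] yaw 16.94 tilt [-0.001  0.    -1.   ] q [-0.27  0.47  1.48 -0.    1.19 -0.56] F [ 0.4  0.8 -2.1] [ 0.06 -0.03 -0.05] open 0.697
level rot [ 0.02  0.07 -0.  ]
shift tool mm [ 0.5 -0.  23.8] dist 23.8 az (tool z) deg -0.1
```

Rim is at about 0.091, just above the neck top (0.085). I'll go down in small steps and watch the force.

move_arm([
  [[0,0,4,0,0,0,255],[0,0,3,0,0,0,255],[0,0,3,0,0,0,255],[0,0,0,0,0,0,255]],
])

```text
time_s: 12.42
tool_pos: [0.5424, -0.0269, 0.1133]
tool_rot: [[0.957, 0.291, -0.0], [0.291, -0.957, -0.001], [-0.001, 0.001, -1.0]]
contact_force: [0.3, -0.2, -2.2]
opening: 0.697
```

move_arm([
  [[0,0,3,0,0,0,255],[0,0,3,0,0,0,255],[0,0,0,0,0,0,255]],
])

```text
time_s: 12.8
tool_pos: [0.5426, -0.0269, 0.1071]
tool_rot: [[0.957, 0.291, 0.0], [0.291, -0.957, -0.001], [-0.0, 0.001, -1.0]]
contact_force: [0.8, 0.6, -2.0]
opening: 0.696
```

move_arm([
  [[0,0,3,0,0,0,255],[0,0,2,0,0,0,255],[0,0,0,0,0,0,255]],
])

```text
time_s: 13.18
tool_pos: [0.5425, -0.0269, 0.1018]
tool_rot: [[0.957, 0.291, 0.0], [0.291, -0.957, -0.001], [-0.0, 0.001, -1.0]]
contact_force: [0.2, 0.8, -2.2]
opening: 0.691
```

move_arm([
  [[0,0,1.5,0,0,0,255],[0,0,0,0,0,0,255]],
])

```text
time_s: 13.42
tool_pos: [0.5426, -0.0269, 0.1002]
tool_rot: [[0.957, 0.291, 0.0], [0.291, -0.957, -0.001], [-0.0, 0.001, -1.0]]
contact_force: [-0.6, 0.8, -1.9]
opening: 0.695
```

Rim should be at about 0.0676, with no contact yet; I'll feel for the seat.

move_arm([
  [[0,0,1,0,0,0,255],[0,0,0,0,0,0,255]],
])

```text
time_s: 13.68
tool_pos: [0.5427, -0.0269, 0.0997]
tool_rot: [[0.957, 0.291, 0.001], [0.292, -0.957, -0.001], [0.0, 0.001, -1.0]]
contact_force: [-0.7, 1.0, -1.2]
opening: 0.693
```

move_arm([
  [[0,0,1,0,0,0,255],[0,0,0,0,0,0,255]],
])

```text
time_s: 13.92
tool_pos: [0.5427, -0.0269, 0.0997]
tool_rot: [[0.957, 0.292, 0.002], [0.292, -0.957, -0.001], [0.001, 0.002, -1.0]]
contact_force: [-0.1, 1.6, -1.5]
opening: 0.689
```

move_arm([
  [[0.2,0,-0.3,0,0,5,255],[0.4,0,0,0,0,10,255],[0.4,0,0,0,0,10,255],[0.4,0,0,0,0,10,255],[0,0,0,0,0,0,255]],
])

```text
time_s: 14.55
tool_pos: [0.5442, -0.0265, 0.0996]
tool_rot: [[0.945, -0.326, 0.002], [-0.326, -0.945, -0.001], [0.002, 0.0, -1.0]]
contact_force: [-0.3, -0.6, 0.6]
opening: 0.695
```

```bash
python3 -c "
from go import *
go([.5457,-.0283,.0997],-68)"
```

```text
t 14.55 p [ 0.5442 -0.0265  0.0996] yaw -19.02 tilt [ 0.002  0.    -1.   ] q [-0.27  0.5   1.51 -0.    1.13  0.07] F [-0.3 -0.6  0.6] [-0.04 -0.11  0.02] open 0.695
level rot [ 0.02 -0.11 -0.  ]
shift tool mm [ 2.   1.2 -0.1] dist 2.4 az (tool z) deg 49.0
```

Turning freely; I continue towards the stop.

move_arm([
  [[0.4,0,0,0,0,10,255],[0.4,0,0,0,0,10,255],[0.4,0,0,0,0,10,255],[0.3,0,0,0,0,8,255],[0,0,0,0,0,0,255]],
])

```text
time_s: 15.18
tool_pos: [0.5458, -0.0274, 0.0996]
tool_rot: [[0.545, -0.838, 0.003], [-0.838, -0.545, -0.001], [0.002, -0.002, -1.0]]
contact_force: [-0.6, -0.4, 0.4]
opening: 0.69
```

```bash
python3 -c "
from go import *
go([.5457,-.0283,.0997],-68)"
```

```text
t 15.18 p [ 0.5458 -0.0274  0.0996] yaw -56.96 tilt [ 0.002 -0.002 -1.   ] q [-0.27  0.51  1.51 -0.    1.13  0.73] F [-0.6 -0.4  0.4] [-0.14  0.05 -0.03] open 0.69
level rot [-0.11 -0.14  0.  ]
shift tool mm [ 0.7  0.6 -0.1] dist 1.0 az (tool z) deg 11.0
```

move_arm([
  [[0.2,0,0,0,0,4,255],[0.2,0,0,0,0,4,255],[0.1,0,0,0,0,3,255],[0,0,0,0,0,0,255]],
])

```text
time_s: 15.68
tool_pos: [0.5464, -0.0279, 0.0996]
tool_rot: [[0.391, -0.92, 0.004], [-0.92, -0.391, -0.001], [0.003, -0.003, -1.0]]
contact_force: [-1.0, -0.6, 0.7]
opening: 0.69
```

```bash
python3 -c "
from go import *
go([.5457,-.0283,.0997],-68)"
```

```text
t 15.68 p [ 0.5464 -0.0279  0.0996] yaw -66.99 tilt [ 0.003 -0.003 -1.   ] q [-0.27  0.51  1.51 -0.    1.13  0.9 ] F [-1.  -0.6  0.7] [-0.03  0.09 -0.03] open 0.69
level rot [-0.17 -0.15  0.  ]
shift tool mm [ 0.1  0.9 -0.1] dist 0.9 az (tool z) deg 1.0
```

move_arm([
  [[0,0,0,0,0,3,255],[0,0,0,0,0,3,255],[0,0,0,0,0,3,255]],
])

```text
time_s: 16.05
tool_pos: [0.5465, -0.0277, 0.0995]
tool_rot: [[0.258, -0.966, 0.004], [-0.966, -0.258, -0.002], [0.003, -0.003, -1.0]]
contact_force: [-4.4, 0.9, 1.4]
opening: 0.694
```

```bash
python3 -c "
from go import *
go([.5457,-.0283,.0997],-68)"
```

```text
t 16.05 p [ 0.5465 -0.0277  0.0995] yaw -75.08 tilt [ 0.003 -0.003 -1.   ] q [-0.27  0.51  1.51 -0.    1.13  1.04] F [-4.4  0.9  1.4] [0.04 0.62 1.63] open 0.694
level rot [-0.17 -0.19  0.  ]
shift tool mm [ 0.4  0.9 -0.2] dist 1.0 az (tool z) deg -7.1
```

move_arm([
  [[0,0,0,0,0,1.5,255],[0,0,0,0,0,1.5,255],[0,0,0,0,0,0,255]],
])

```text
time_s: 16.42
tool_pos: [0.5459, -0.0257, 0.0996]
tool_rot: [[0.214, -0.977, 0.003], [-0.977, -0.214, 0.001], [-0.001, -0.003, -1.0]]
contact_force: [-0.4, -0.7, 0.4]
opening: 0.689
```

```bash
python3 -c "
from go import *
go([.5457,-.0283,.0997],-68)"
```

```text
t 16.43 p [ 0.5459 -0.0257  0.0996] yaw -77.64 tilt [-0.001 -0.003 -1.   ] q [-0.26  0.51  1.51  0.    1.13  1.09] F [-0.4 -0.7  0.4] [ 0.14  0.06 -0.08] open 0.689
level rot [-0.17  0.04 -0.  ]
shift tool mm [ 2.5  0.8 -0.1] dist 2.6 az (tool z) deg -9.6
```

```bash
python3 - <<'E'
from fit import *
f=grab_frame("side"); u,v=(pix(f,[[.5435,-.03,.09]])[0]).astype(int)
o2=draw(f,M["tower"],(.5435,-.0292,np.radians(22)))
for y,k in((15,0),):
    for Q in jarp(70): cv2.polylines(o2,[cv2.convexHull(((pix(f,place(Q,(.5435,-.0292,np.radians(12.4),.068)))+.5)*5).astype(np.int32))],True,(0,0,255),1)
r=f["img"][v-45:v+45,u-45:u+45,::-1]
cv2.imwrite("pics/e.png",np.hstack([cv2.resize(r,(400,400),interpolation=2),cv2.resize(o2[5*v-225:5*v+225,5*u-225:5*u+225],(400,400))]))
E
```

```text
(no output)
```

View pics/e.png

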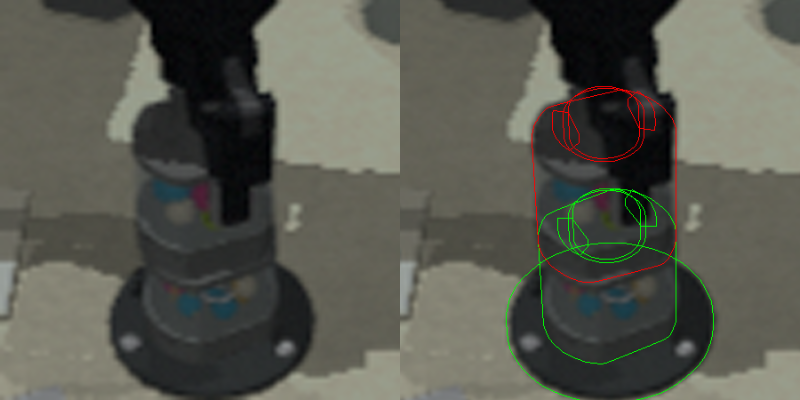

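Jar is seated over the tower (side crop, rim at about (205,275)) and nearly aligned. I'll keep turning gently to confirm the stop.

move_arm([
  [[0,0,0,0,0,2,255],[0,0,0,0,0,0,255]],
])

```text
time_s: 16.73
tool_pos: [0.5461, -0.0254, 0.0998]
tool_rot: [[0.181, -0.983, 0.003], [-0.983, -0.181, 0.002], [-0.001, -0.003, -1.0]]
contact_force: [0.6, 3.6, 0.8]
opening: 0.69
```

```bash
python3 -c "
from go import *
go([.5457,-.0283,.0997],-68)"
```

```text
t 16.73 p [ 0.5461 -0.0254  0.0998] yaw -79.55 tilt [-0.001 -0.003 -1.   ] q [-0.26  0.51  1.51  0.    1.13  1.12] F [0.6 3.6 0.8] [0.67 0.04 0.16] open 0.69
level rot [-0.19  0.05 -0.  ]
shift tool mm [2.8 1.  0.1] dist 3.0 az (tool z) deg -11.6
```

move_arm([
  [[0,0,0,0,0,2,255],[0,0,0,0,0,0,255]],
])

```text
time_s: 16.98
tool_pos: [0.5464, -0.0251, 0.0999]
tool_rot: [[0.148, -0.989, 0.004], [-0.989, -0.148, 0.001], [-0.001, -0.004, -1.0]]
contact_force: [1.2, 2.8, 1.5]
opening: 0.695
```

```bash
python3 -c "
from go import *
go([.5457,-.0283,.0997],-68)"
```

```text
t 16.98 p [ 0.5464 -0.0251  0.0999] yaw -81.5 tilt [-0.001 -0.004 -1.   ] q [-0.26  0.5   1.51  0.    1.13  1.16] F [1.2 2.8 1.5] [0.75 0.03 0.87] open 0.695
level rot [-0.21  0.03 -0.  ]
shift tool mm [3.1 1.1 0.2] dist 3.3 az (tool z) deg -13.5
```

move_arm([
  [[0,0,0,0,0,0,0],[0,0,0,0,0,0,0],[0,0,0,0,0,0,0],[0,0,0,0,0,0,0],[0,0,-10,0,0,0,0],[0,0,-20,0,0,0,0],[0,0,-30,0,0,0,0],[0,0,-40,0,0,0,0],[0,0,-20,0,0,0,0],[-15,60,0,0,0,0,0],[-15,60,0,0,0,0,0],[-15,60,0,0,0,0,0]],
])

```text
time_s: 18.48
tool_pos: [0.3603, -0.0082, 0.2267]
tool_rot: [[0.143, -0.99, 0.009], [-0.99, -0.143, -0.003], [0.004, -0.009, -1.0]]
contact_force: [-0.2, -0.3, 0.8]
opening: 0.999
```

```bash
python3 - <<'E'
from go import *
from fit import *
go([.502,.279,.2],66)
F={c:grab_frame(c) for c in("top","side")}
T=(.5435,-.0292,0);ims=[]
t=np.radians(np.arange(0,360,2))
for c in F:
    f=F[c];g=cv2.GaussianBlur(cv2.cvtColor(f["img"],cv2.COLOR_RGB2GRAY).astype(np.float32),(0,0),.8);G=np.hypot(cv2.Sobel(g,5,1,0),cv2.Sobel(g,5,0,1))
    for h in(.068,.138):
        sc=[]
        for y in range(-20,60,2):
          P=np.c_[36*np.cos(t),np.clip(36*np.sin(t),-30,30),0*t]/1e3+[0,0,h]
          b=max((cv2.remap(G,u[None,:,0],u[None,:,1],1).mean(),dx,dy) for dx in(-.004,-.002,0,.002,.004) for dy in(-.004,-.002,0,.002,.004) for u in[pix(f,place(P,(T[0]+dx,T[1]+dy,np.radians(y)))).astype(np.float32)])
          sc.append((round(float(b[0]),1),y,b[1],b[2]))
        print(c,h,sorted(sc)[::-1][:4])
    u,v=pix(f,[[.5435,-.03,.09]])[0].astype(int)
    ims.append(cv2.resize(f["img"][v-45:v+45,u-45:u+45,::-1],(400,400),interpolation=2))
cv2.imwrite("pics/f.png",np.hstack(ims))
E
```

```text
t 18.48 p [ 0.3603 -0.0082  0.2267] yaw -81.8 tilt [ 0.004 -0.009 -1.   ] q [-0.36  0.04  1.77  0.    1.32  1.07] F [-0.2 -0.3  0.8] [-0.04 -0.   -0.01] open 0.999
level rot [-0.5  -0.23 -0.  ]
shift tool mm [-264.2 -181.    27.2] dist 321.4 az (tool z) deg 32.2
top 0.068 [(111.5, 10, 0.004, 0.002), (111.4, 12, 0.004, 0.002), (111.3, 8, 0.004, 0.002), (111.1, 14, 0.004, 0.002)]
top 0.138 [(166.3, 10, 0, 0.002), (166.0, 8, 0, 0.002), (165.7, 12, 0, 0.002), (165.2, 6, 0, 0.002)]
side 0.068 [(79.2, 12, 0.002, 0.004), (79.2, 10, 0.002, 0.004), (79.1, 14, 0.002, 0.004), (79.0, 8, 0.002, 0.004)]
side 0.138 [(139.2, 30, 0, 0.004), (139.1, 28, 0, 0.004), (139.1, 26, 0, 0.004), (139.1, 24, 0, 0.004)]
```

View pics/f.png

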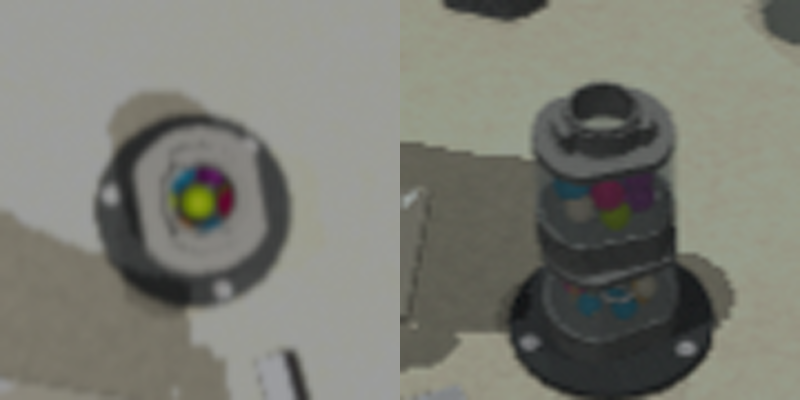

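```bash
cat > yaw.py <<'E'
from fit import *
def yawfit(f,img,h,xy,name):
    # edge-distance fit of the flat-sided outline at height h
    t=np.radians(np.arange(0,360,2));P=np.c_[36*np.cos(t),np.clip(36*np.sin(t),-30,30),0*t]/1e3+[0,0,h]
    g=cv2.GaussianBlur(cv2.cvtColor(img,cv2.COLOR_BGR2GRAY).astype(np.float32),(0,0),.7);G=np.hypot(cv2.Sobel(g,5,1,0),cv2.Sobel(g,5,0,1));G=np.minimum(G,np.percentile(G,97))
    r=[]
    for y in range(-10,50,4):
        s=lambda q:-cv2.remap(G,*[pix(f,place(P,(q[0]/1e3,q[1]/1e3,np.radians(y)))).astype(np.float32)[None,:,i] for i in(0,1)],1).mean()
        m=minimize(s,np.array(xy)*1e3,method="Nelder-Mead",options=dict(maxfev=50,initial_simplex=np.array(xy)*1e3+[[0,0],[3,0],[0,3]]))
        r.append((round(-m.fun,1),y,*m.x.round(1)))
    print(name,[(a,b) for a,b,*_ in r]);print("   best",max(r))
E
python3 - <<'E'
from yaw import *
F={c:grab_frame(c) for c in("top","side")}
old={c:cv2.resize(cv2.imread(f"pics/{c}.png"),(640,400),interpolation=cv2.INTER_AREA) for c in F}
for c in F:
    yawfit(F[c],old[c],.068,(.5435,-.0292),"tower old "+c)
    yawfit(F[c],F[c]["img"][:,:,::-1].copy(),.138,(.5435,-.0292),"jar now "+c)
f=F["top"];ims=[]
for im,z in((old["top"],.068),(f["img"][:,:,::-1],.138)):
    u,v=pix(f,[[.5435,-.0292,z]])[0]; k=10
    ims.append(cv2.warpAffine(im,np.array([[k,0,200-k*u],[0,k,200-k*v]]),(400,400),flags=2))
f=F["side"]
for im,z in((old["side"],.03),(f["img"][:,:,::-1],.09)):
    u,v=pix(f,[[.5435,-.0292,z]])[0]; k=5
    ims.append(cv2.warpAffine(im,np.array([[k,0,200-k*u],[0,k,150-k*v]]),(400,200+0),flags=2))
cv2.imwrite("pics/g.png",np.vstack([np.hstack(ims[:2]),np.hstack(ims[2:])]))
E
```

```text
tower old top [(np.float64(106.9), -10), (np.float64(110.5), -6), (np.float64(115.2), -2), (np.float64(119.6), 2), (np.float64(123.3), 6), (np.float64(126.8), 10), (np.float64(128.0), 14), (np.float64(128.0), 18), (np.float64(127.8), 22), (np.float64(127.1), 26), (np.float64(125.2), 30), (np.float64(121.8), 34), (np.float64(117.4), 38), (np.float64(112.8), 42), (np.float64(108.3), 46)]
   best (np.float64(128.0), 18, np.float64(545.0), np.float64(-29.5))
jar now top [(np.float64(124.9), -10), (np.float64(129.9), -6), (np.float64(135.3), -2), (np.float64(139.3), 2), (np.float64(140.6), 6), (np.float64(140.7), 10), (np.float64(139.5), 14), (np.float64(137.0), 18), (np.float64(133.2), 22), (np.float64(128.4), 26), (np.float64(123.7), 30), (np.float64(119.5), 34), (np.float64(116.9), 38), (np.float64(115.0), 42), (np.float64(113.1), 46)]
   best (np.float64(140.7), 10, np.float64(543.6), np.float64(-26.9))
tower old side [(np.float64(111.2), -10), (np.float64(112.5), -6), (np.float64(113.2), -2), (np.float64(114.2), 2), (np.float64(116.3), 6), (np.float64(119.6), 10), (np.float64(122.6), 14), (np.float64(124.6), 18), (np.float64(125.0), 22), (np.float64(123.6), 26), (np.float64(120.9), 30), (np.float64(117.6), 34), (np.float64(114.6), 38), (np.float64(112.8), 42), (np.float64(111.4), 46)]
   best (np.float64(125.0), 22, np.float64(544.2), np.float64(-29.6))
jar now side [(np.float64(122.9), -10), (np.float64(125.0), -6), (np.float64(127.0), -2), (np.float64(129.6), 2), (np.float64(131.5), 6), (np.float64(132.8), 10), (np.float64(133.1), 14), (np.float64(132.9), 18), (np.float64(131.8), 22), (np.float64(130.0), 26), (np.float64(127.9), 30), (np.float64(125.8), 34), (np.float64(124.8), 38), (np.float64(125.5), 42), (np.float64(126.6), 46)]
   best (np.float64(133.1), 14, np.float64(543.1), np.float64(-26.0))
```

View pics/g.png

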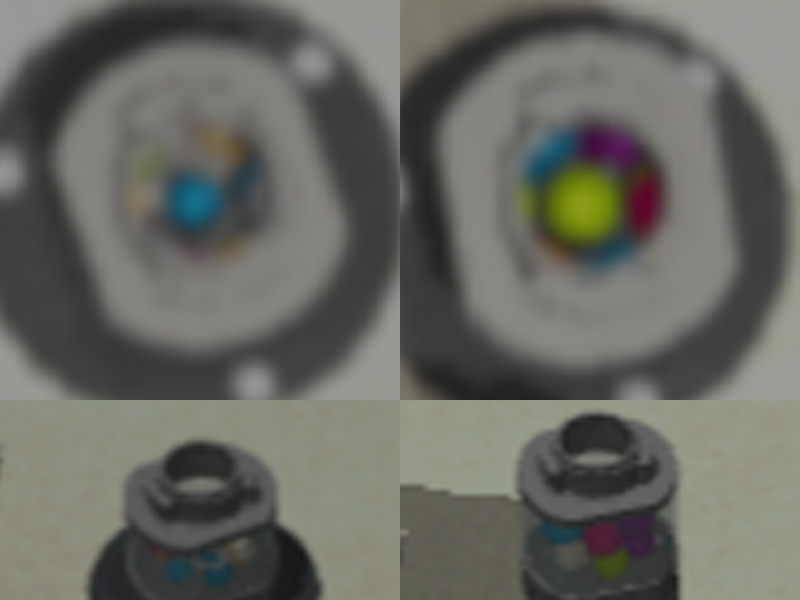

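The crops show the tower's flats at about 20° (left flat (55,160)→(105,315)). The jar's flats are at about 9° (right flat (712,75)→(738,255)) and its centre is off by about 3 mm towards +y. So it was forced past square: I pushed too hard while off-centre. I'll regrip it centred, turn it back, then lock it gently.

```bash
python3 -c "
from go import *
go([.5434,-.0266,.18],-81)"
```

```text
t 18.68 p [ 0.3619 -0.0085  0.2272] yaw -81.84 tilt [ 0.004 -0.01  -1.   ] q [-0.35  0.04  1.76  0.    1.32  1.07] F [ 0.4 -0.4  0.9] [ 0.04  0.03 -0.01] open 1.0
level rot [-0.57 -0.26  0.  ]
shift tool mm [  43.5 -176.7   49.2] dist 188.4 az (tool z) deg -0.8
```

move_arm([
  [[11,-44,0,-0.5,-0.2,-0.8,0],[11,-44,0,0,0,0,0],[11,-44,0,0,0,0,0],[9,-35,10,0,0,0,0],[2,-9,20,0,0,0,0],[0,0,10,0,0,0,0],[0,0,0,0,0,0,0]],
])

```text
time_s: 19.55
tool_pos: [0.5569, -0.0271, 0.1876]
tool_rot: [[0.156, -0.988, 0.008], [-0.988, -0.156, -0.003], [0.004, -0.007, -1.0]]
contact_force: [0.7, 0.6, -0.3]
opening: 0.999
```

```bash
python3 -c "
from go import *
go([.5434,-.0266,.0996],-81)"
```

```text
t 19.55 p [ 0.5569 -0.0271  0.1876] yaw -81.02 tilt [ 0.004 -0.007 -1.   ] q [-0.26  0.43  1.36 -0.    1.35  1.15] F [ 0.7  0.6 -0.3] [ 0.01  0.01 -0.02] open 0.999
level rot [-0.41 -0.24 -0.  ]
shift tool mm [-3.  13.9 87.9] dist 89.1 az (tool z) deg -0.0
```

move_arm([
  [[-3,14,0,-0.4,-0.2,0,0],[0,0,20,0,0,0,0],[0,0,25,0,0,0,0],[0,0,20,0,0,0,0],[0,0,12,0,0,0,0],[0,0,5,0,0,0,0],[0,0,0,0,0,0,0]],
])

```text
time_s: 20.42
tool_pos: [0.5395, -0.0265, 0.11]
tool_rot: [[0.156, -0.988, 0.008], [-0.988, -0.156, -0.003], [0.004, -0.008, -1.0]]
contact_force: [-0.1, -0.7, -0.2]
opening: 0.998
```

```bash
python3 -c "
from go import *
go([.5434,-.0266,.0996],-81)"
```

```text
t 20.43 p [ 0.5395 -0.0265  0.11  ] yaw -81.03 tilt [ 0.004 -0.008 -1.   ] q [-0.27  0.48  1.52 -0.    1.14  1.15] F [-0.1 -0.7 -0.2] [-0.04  0.01 -0.01] open 0.998
level rot [-0.44 -0.25 -0.  ]
shift tool mm [ 0.7 -3.8 10.4] dist 11.1 az (tool z) deg -0.0
```

move_arm([
  [[0.7,-4,5,-0.4,-0.2,0,0],[0,0,5,0,0,0,0],[0,0,0,0,0,0,0],[0,0,0,0,0,0,0]],
])

```text
time_s: 20.92
tool_pos: [0.5445, -0.0267, 0.1005]
tool_rot: [[0.156, -0.988, 0.002], [-0.988, -0.156, -0.001], [0.001, -0.002, -1.0]]
contact_force: [0.2, 0.0, 0.4]
opening: 0.999
```

```bash
python3 -c "
from go import *
go([.5434,-.0266,.0996],-81)"
```

```text
t 20.93 p [ 0.5445 -0.0267  0.1005] yaw -81.03 tilt [ 0.001 -0.002 -1.   ] q [-0.27  0.5   1.51 -0.    1.13  1.15] F [0.2 0.  0.4] [ 0.02 -0.    0.  ] open 0.999
level rot [-0.13 -0.08  0.  ]
shift tool mm [-0.3  1.1  0.9] dist 1.4 az (tool z) deg -0.0
```

move_arm([
  [[0,0,0,0,0,0,80],[0,0,0,0,0,0,255],[0,0,0,0,0,0,255],[0,0,0,0,0,0,255],[0,0,0,0,0,0,255]],
])

```text
time_s: 21.55
tool_pos: [0.5442, -0.0259, 0.101]
tool_rot: [[0.161, -0.987, 0.002], [-0.987, -0.161, -0.001], [0.002, -0.002, -1.0]]
contact_force: [-0.7, 0.7, -0.1]
opening: 0.694
```

```bash
python3 -c "
from go import *
go([.544,-.0294,.0996],-61)"
```

```text
t 21.55 p [ 0.5442 -0.0259  0.101 ] yaw -80.74 tilt [ 0.002 -0.002 -1.   ] q [-0.26  0.5   1.51 -0.    1.13  1.14] F [-0.7  0.7 -0.1] [-0.09 -0.02  0.87] open 0.694
level rot [-0.11 -0.1  -0.  ]
shift tool mm [3.4 0.7 1.4] dist 3.7 az (tool z) deg -19.7
```

move_arm([
  [[0,0,0,0,0,-5,255],[0,0,0,0,0,-5,255],[0.7,0,0,0,0,-5,255],[0.7,0,0,0,0,-5,255],[0.7,0,0,0,0,-3,255],[0,0,0,0,0,0,255]],
])

```text
time_s: 22.3
tool_pos: [0.5445, -0.0299, 0.1006]
tool_rot: [[0.534, -0.846, 0.0], [-0.846, -0.534, -0.001], [0.001, 0.0, -1.0]]
contact_force: [0.6, 1.3, -0.1]
opening: 0.694
```

```bash
python3 -c "
from go import *
go([.544,-.0294,.1005],-61)"
```

```text
t 22.3 p [ 0.5445 -0.0299  0.1006] yaw -57.75 tilt [ 0.001  0.    -1.   ] q [-0.27  0.5   1.51 -0.    1.13  0.74] F [ 0.6  1.3 -0.1] [ 0.18 -0.11  0.01] open 0.694
level rot [ 0.01 -0.04 -0.  ]
shift tool mm [-0.7  0.2  0.1] dist 0.7 az (tool z) deg 3.3
```

move_arm([
  [[-0.5,0,0,0,0,4,255],[0,0,0,0,0,4,255],[0,0,0,0,0,0,255]],
])

```text
time_s: 22.68
tool_pos: [0.5447, -0.0297, 0.1006]
tool_rot: [[0.402, -0.916, 0.001], [-0.916, -0.402, 0.0], [0.001, -0.001, -1.0]]
contact_force: [-0.8, 0.2, -0.0]
opening: 0.695
```

```bash
python3 -c "
from go import *
go([.544,-.0294,.1005],-70)"
```

```text
t 22.68 p [ 0.5447 -0.0297  0.1006] yaw -66.33 tilt [ 0.001 -0.001 -1.   ] q [-0.27  0.5   1.51  0.    1.13  0.89] F [-0.8  0.2 -0. ] [-0.04  0.07 -0.02] open 0.695
level rot [-0.07 -0.03  0.  ]
shift tool mm [-0.5  0.5  0.1] dist 0.7 az (tool z) deg 3.7
```

move_arm([
  [[0,0,0,0,0,2,255],[0,0,0,0,0,0,255]],
])

```text
time_s: 22.92
tool_pos: [0.5448, -0.0296, 0.1006]
tool_rot: [[0.367, -0.93, 0.002], [-0.93, -0.367, 0.0], [0.0, -0.002, -1.0]]
contact_force: [-0.1, 1.4, 0.9]
opening: 0.693
```

```bash
python3 -c "
from go import *
go([.544,-.0294,.1005],-70)"
```

```text
t 22.93 p [ 0.5448 -0.0296  0.1006] yaw -68.44 tilt [ 0.    -0.002 -1.   ] q [-0.27  0.5   1.51  0.    1.13  0.92] F [-0.1  1.4  0.9] [ 0.07  0.06 -0.02] open 0.693
level rot [-0.1  -0.01 -0.  ]
shift tool mm [-0.5  0.7  0.1] dist 0.8 az (tool z) deg 1.6
```

move_arm([
  [[0,0,0,0,0,1.5,255],[0,0,0,0,0,0,255]],
])

```text
time_s: 23.18
tool_pos: [0.5449, -0.0292, 0.1007]
tool_rot: [[0.342, -0.94, 0.002], [-0.94, -0.342, 0.001], [-0.0, -0.002, -1.0]]
contact_force: [0.5, 1.4, -0.7]
opening: 0.696
```

```bash
python3 -c "
from go import *
go([.544,-.0294,.1005],-70)"
```

```text
t 23.18 p [ 0.5449 -0.0292  0.1007] yaw -70.02 tilt [-0.    -0.002 -1.   ] q [-0.27  0.5   1.51  0.    1.13  0.95] F [ 0.5  1.4 -0.7] [ 0.2  -0.03  0.02] open 0.696
level rot [-0.13  0.02 -0.  ]
shift tool mm [-0.1  0.9  0.2] dist 0.9 az (tool z) deg -0.0
```

move_arm([
  [[0.3,0,0,0,0,1,255],[0,0,0,0,0,0,255]],
])

```text
time_s: 23.42
tool_pos: [0.5449, -0.0291, 0.1007]
tool_rot: [[0.325, -0.946, 0.002], [-0.946, -0.325, 0.002], [-0.001, -0.002, -1.0]]
contact_force: [0.6, 2.3, -0.3]
opening: 0.695
```

```bash
python3 -c "
from go import *
go([.544,-.0294,.1005],-71)"
```

```text
t 23.43 p [ 0.5449 -0.0291  0.1007] yaw -71.06 tilt [-0.001 -0.002 -1.   ] q [-0.27  0.5   1.51  0.    1.13  0.97] F [ 0.6  2.3 -0.3] [ 0.31 -0.05  0.14] open 0.695
level rot [-0.14  0.06  0.  ]
shift tool mm [-0.   1.   0.2] dist 1.0 az (tool z) deg -0.1
```

move_arm([
  [[0.2,0,0,0,0,1,255],[0,0,0,0,0,0,255]],
])

```text
time_s: 23.68
tool_pos: [0.5449, -0.0291, 0.1007]
tool_rot: [[0.308, -0.951, 0.002], [-0.951, -0.308, 0.002], [-0.001, -0.002, -1.0]]
contact_force: [0.8, 1.3, 1.1]
opening: 0.694
```

```bash
python3 -c "
from go import *
go([.544,-.0294,.1005],-72)"
```

```text
t 23.68 p [ 0.5449 -0.0291  0.1007] yaw -72.06 tilt [-0.001 -0.002 -1.   ] q [-0.27  0.5   1.51  0.    1.13  0.99] F [0.8 1.3 1.1] [ 0.41 -0.05  0.42] open 0.694
level rot [-0.12  0.07 -0.  ]
shift tool mm [0.  1.  0.2] dist 1.0 az (tool z) deg -0.1
```

move_arm([
  [[0.2,0,0,0,0,1,255],[0,0,0,0,0,0,255]],
])

```text
time_s: 23.92
tool_pos: [0.5449, -0.0291, 0.1007]
tool_rot: [[0.292, -0.956, 0.001], [-0.956, -0.292, 0.002], [-0.001, -0.002, -1.0]]
contact_force: [0.5, 3.2, 0.3]
opening: 0.697
```

```bash
python3 -c "
from go import *
go([.544,-.0294,.1005],-72)"
```

```text
t 23.93 p [ 0.5449 -0.0291  0.1007] yaw -73.03 tilt [-0.001 -0.002 -1.   ] q [-0.27  0.5   1.51  0.    1.13  1.  ] F [0.5 3.2 0.3] [ 0.47 -0.09  0.79] open 0.697
level rot [-0.1   0.08 -0.  ]
shift tool mm [0.1 0.9 0.2] dist 0.9 az (tool z) deg -1.0
```

move_arm([
  [[0,0,0,0,0,0,150],[0,0,0,0,0,0,0],[0,0,0,0,0,0,0],[0,0,0,0,0,0,0],[0,0,-10,0,0,0,0],[0,0,-20,0,0,0,0],[0,0,-30,0,0,0,0],[0,0,-30,0,0,0,0],[0,0,-10,0,0,0,0],[-30,30,-20,0,0,0,0],[-50,20,0,0,0,0,0],[-50,20,0,0,0,0,0],[-50,10,0,0,0,0,0],[-30,0,0,0,0,0,0]],
])

```text
time_s: 25.68
tool_pos: [0.4034, 0.1501, 0.2246]
tool_rot: [[0.283, -0.959, 0.001], [-0.959, -0.283, -0.0], [0.0, -0.0, -1.0]]
contact_force: [1.6, -1.1, -0.8]
opening: 0.998
```

```bash
python3 - <<'E'
from go import *
from yaw import *
go([.502,.279,.15],66)
F={c:grab_frame(c) for c in("top","side")}
for c in F: yawfit(F[c],F[c]["img"][:,:,::-1].copy(),.138,(.5435,-.0292),"jar now "+c)
np.save("side_im.npy",F["side"]["img"])
f=F["top"];ims=[]
u,v=pix(f,[[.544,-.0294,.138]])[0]; k=9
ims.append(cv2.warpAffine(f["img"][:,:,::-1],np.array([[k,0,200-k*u],[0,k,200-k*v]]),(400,400),flags=2))
# lid crop
u,v=pix(f,[[.502,.279,.04]])[0]; u2,v2=pix(F["side"],[[.502,.279,.03]])[0]
ims.append(cv2.warpAffine(f["img"][:,:,::-1],np.array([[k,0,200-k*u],[0,k,200-k*v]]),(400,400),flags=2))
cv2.imwrite("pics/i.png",np.hstack(ims))
E
```

```text
t 25.68 p [0.4034 0.1501 0.2246] yaw -73.56 tilt [ 0. -0. -1.] q [ 0.08  0.18  1.61 -0.    1.35  1.36] F [ 1.6 -1.1 -0.8] [-0.01  0.03  0.06] open 0.998
level rot [-0.03 -0.02 -0.  ]
shift tool mm [ -95.7 -131.    74.6] dist 178.6 az (tool z) deg 40.4
jar now top [(np.float64(115.3), -10), (np.float64(117.3), -6), (np.float64(120.6), -2), (np.float64(125.8), 2), (np.float64(131.8), 6), (np.float64(136.7), 10), (np.float64(139.9), 14), (np.float64(140.5), 18), (np.float64(140.0), 22), (np.float64(138.4), 26), (np.float64(135.3), 30), (np.float64(131.0), 34), (np.float64(125.8), 38), (np.float64(120.4), 42), (np.float64(115.5), 46)]
   best (np.float64(140.5), 18, np.float64(543.8), np.float64(-29.2))
jar now side [(np.float64(82.6), -10), (np.float64(84.7), -6), (np.float64(86.8), -2), (np.float64(89.4), 2), (np.float64(91.4), 6), (np.float64(93.6), 10), (np.float64(97.0), 14), (np.float64(100.2), 18), (np.float64(102.4), 22), (np.float64(103.5), 26), (np.float64(103.2), 30), (np.float64(101.9), 34), (np.float64(100.1), 38), (np.float64(98.2), 42), (np.float64(96.0), 46)]
   best (np.float64(103.5), 26, np.float64(543.4), np.float64(-29.6))
```

View pics/i.png

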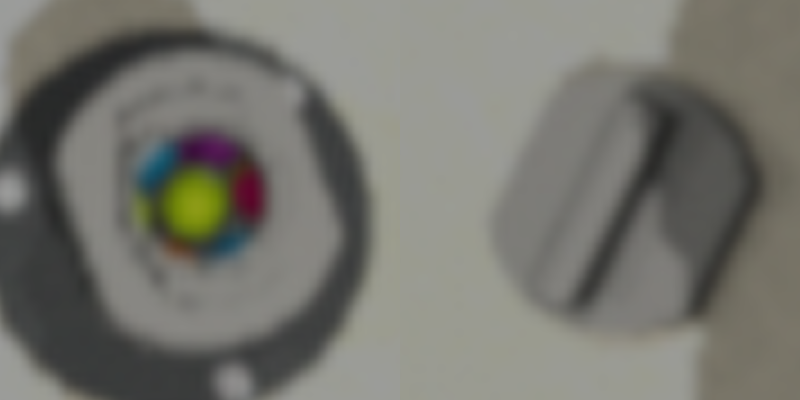

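Jar is now square with the tower: the top view gives 18° for both, centres within 1 mm, and the stop was felt. Next, the grey lid: bar from (655,110) to (580,305) in the crop, yaw about -23.5°.

move_arm([
  [[0,0,0,0,0,-10,0],[0,0,0,0,0,-10,100],[0,0,0,0,0,-10,100],[0,0,0,0,0,-10,100],[0,0,0,0,0,-10,100],[0,0,0,0,0,-10,100],[0,0,0,0,0,-10,100],[0,0,0,0,0,-10,100],[0,0,0,0,0,-10,100],[0,0,0,0,0,-10,100],[0,0,0,0,0,-10,100],[0,0,0,0,0,-10,100],[0,0,0,0,0,-10,100],[0,0,0,0,0,-8,100],[0,0,0,0,0,0,100]],
])

```text
time_s: 27.65
tool_pos: [0.4059, 0.1413, 0.2189]
tool_rot: [[0.364, 0.931, -0.01], [0.931, -0.364, -0.004], [-0.008, -0.008, -1.0]]
contact_force: [0.4, -0.4, -0.2]
opening: 0.609
```

```bash
python3 -c "
from go import *
go([.502,.279,.12],66.5)"
```

```text
t 27.65 p [0.4059 0.1413 0.2189] yaw 68.64 tilt [-0.008 -0.008 -1.   ] q [ 0.06  0.19  1.62 -0.    1.35 -1.14] F [ 0.4 -0.4 -0.2] [ 0.03  0.   -0.04] open 0.609
level rot [-0.46  0.44 -0.  ]
shift tool mm [164.   40.2  97.3] dist 194.9 az (tool z) deg 2.1
```

move_arm([
  [[40,9,15,-0.5,0.4,2.1,100],[42,10,20,0,0,0,100],[40,10,25,0,0,0,100],[28,7,25,0,0,0,100],[9,3,10,0,0,0,100],[0,0,0,0,0,0,100],[0,0,0,0,0,0,100]],
])

```text
time_s: 28.52
tool_pos: [0.509, 0.2718, 0.1208]
tool_rot: [[0.42, 0.907, 0.002], [0.907, -0.42, -0.003], [-0.001, 0.003, -1.0]]
contact_force: [-0.0, -0.6, 0.6]
opening: 0.604
```

```bash
python3 -c "
from go import *
go([.502,.279,.025],66.5)"
```

```text
t 28.52 p [0.509  0.2718 0.1208] yaw 65.14 tilt [-0.001  0.003 -1.   ] q [ 0.29  0.53  1.39 -0.    1.22 -0.85] F [-0.  -0.6  0.6] [ 0.01  0.03 -0.  ] open 0.604
level rot [ 0.18  0.08 -0.  ]
shift tool mm [ 3.7 -9.7 95.7] dist 96.3 az (tool z) deg -1.4
```

move_arm([
  [[3.7,-9.7,15,0,0,-1.4,100],[0,0,25,0,0,0,100],[0,0,20,0,0,0,100],[0,0,10,0,0,0,100],[0,0,0,0,0,0,100]],
])

```text
time_s: 29.15
tool_pos: [0.5029, 0.2766, 0.0553]
tool_rot: [[0.402, 0.915, 0.011], [0.915, -0.402, -0.0], [0.004, 0.01, -1.0]]
contact_force: [0.5, -0.6, 1.1]
opening: 0.611
```

```bash
python3 -c "
from go import *
go([.502,.279,.025],66.5)"
```

```text
t 29.15 p [0.5029 0.2766 0.0553] yaw 66.28 tilt [ 0.004  0.01  -1.   ] q [ 0.3   0.6   1.48 -0.    1.05 -0.86] F [ 0.5 -0.6  1.1] [-0.01  0.07  0.02] open 0.611
level rot [ 0.59 -0.24 -0.  ]
shift tool mm [ 1.7 -2.1 30.3] dist 30.4 az (tool z) deg -0.2
```

move_arm([
  [[1.7,-2,12,0.6,-0.2,0,100],[0,0,10,0,0,0,100],[0,0,7,0,0,0,100],[0,0,0,0,0,0,100]],
])

```text
time_s: 29.65
tool_pos: [0.5025, 0.2792, 0.0258]
tool_rot: [[0.403, 0.915, 0.002], [0.915, -0.403, 0.001], [0.002, 0.001, -1.0]]
contact_force: [-0.6, -0.3, -0.1]
opening: 0.606
```

```bash
python3 -c "
from go import *
go([.502,.279,.026],66.5)"
```

```text
t 29.65 p [0.5025 0.2792 0.0258] yaw 66.25 tilt [ 0.002  0.001 -1.   ] q [ 0.3   0.64  1.5   0.    1.   -0.86] F [-0.6 -0.3 -0.1] [-0.04  0.01  0.04] open 0.606
level rot [ 0.05 -0.12  0.  ]
shift tool mm [-0.4 -0.4 -0.2] dist 0.6 az (tool z) deg -0.2
```

move_arm([
  [[0,0,0,0,0,0,150],[0,0,0,0,0,0,190],[0,0,0,0,0,0,255],[0,0,0,0,0,0,255],[0,0,0,0,0,0,255],[0,0,0,0,0,0,255]],
])

```text
time_s: 30.4
tool_pos: [0.5028, 0.2793, 0.0264]
tool_rot: [[0.403, 0.915, 0.003], [0.915, -0.403, 0.002], [0.003, 0.002, -1.0]]
contact_force: [0.2, 0.4, -0.3]
opening: 0.148
```

```bash
python3 -c "
from go import *
go([.502,.279,.026],66.5)"
```

```text
t 30.4 p [0.5028 0.2793 0.0264] yaw 66.26 tilt [ 0.003  0.002 -1.   ] q [ 0.3   0.64  1.5   0.    1.   -0.86] F [ 0.2  0.4 -0.3] [ 0.02  0.03 -0.01] open 0.148
level rot [ 0.1  -0.16  0.  ]
shift tool mm [-0.6 -0.6  0.4] dist 0.9 az (tool z) deg -0.2
```

move_arm([
  [[0,0,-10,0,0,0,255],[0,0,-20,0,0,0,255],[0,0,-35,0,0,0,255],[0,0,-40,0,0,0,255],[0,0,-40,0,0,0,255],[0,0,-30,0,0,0,255],[0,0,-15,0,0,0,255],[0,0,0,0,0,0,255]],
])

```text
time_s: 31.4
tool_pos: [0.5017, 0.2788, 0.2273]
tool_rot: [[0.403, 0.915, 0.006], [0.915, -0.403, 0.003], [0.005, 0.004, -1.0]]
contact_force: [-0.1, -0.6, -0.8]
opening: 0.151
```

```bash
python3 -c "
from go import *
go([.5438,-.0293,.215],14)"
```

```text
t 31.4 p [0.5017 0.2788 0.2273] yaw 66.26 tilt [ 0.005  0.004 -1.   ] q [ 0.3   0.42  1.24  0.    1.47 -0.86] F [-0.1 -0.6 -0.8] [-0.02  0.    0.02] open 0.151
level rot [ 0.24 -0.28 -0.  ]
shift tool mm [-265.1  162.6   11.7] dist 311.2 az (tool z) deg 52.3
```

move_arm([
  [[-15,9,0,0.2,-0.3,0,255],[-32,20,0,0,0,0,255],[-42,26,0,0,0,0,255],[-45,27,0,0,0,0,255],[-45,27,0,0,0,0,255],[-40,25,0,0,0,0,255],[-25,16,0,0,0,0,255],[-14,9,0,0,0,0,255],[-7,4,0,0,0,0,255],[0,0,0,0,0,6,255],[0,0,0,0,0,10,255],[0,0,0,0,0,10,255],[0,0,0,0,0,10,255],[0,0,0,0,0,10,255],[0,0,0,0,0,6,255],[0,0,0,0,0,0,255]],
])

```text
time_s: 33.4
tool_pos: [0.5393, -0.0412, 0.2187]
tool_rot: [[0.974, 0.224, -0.02], [0.224, -0.975, 0.001], [-0.019, -0.005, -1.0]]
contact_force: [0.3, 0.1, -0.9]
opening: 0.145
```

```bash
python3 -c "
from go import *
go([.5438,-.0293,.200],14)"
```

```text
t 33.4 p [ 0.5393 -0.0412  0.2187] yaw 12.94 tilt [-0.019 -0.005 -1.   ] q [-0.29  0.38  1.33 -0.01  1.45 -0.52] F [ 0.3  0.1 -0.9] [-0.01  0.05  0.02] open 0.145
level rot [-0.29  1.1   0.  ]
shift tool mm [  7.4 -10.5  18.6] dist 22.6 az (tool z) deg -1.1
```

move_arm([
  [[7.4,-10.5,0,-0.3,1.1,-1,255],[0,0,8,0,0,0,255],[0,0,8,0,0,0,255],[0,0,0,0,0,0,255]],
])

```text
time_s: 33.9
tool_pos: [0.5441, -0.0274, 0.2009]
tool_rot: [[0.969, 0.248, 0.0], [0.248, -0.969, 0.001], [0.0, -0.0, -1.0]]
contact_force: [-0.5, 0.6, -0.7]
opening: 0.152
```

```bash
python3 - <<'E'
from go import *
from fit import *
go([.5438,-.0293,.200],14)
o=telemetry.get_obs();p=o["tool_pos"];R=np.array(o["tool_rot"]);y=np.arctan2(R[1,0],R[0,0])-np.pi/2
f=grab_frame("side");o2=draw(f,M["lid"],(p[0],p[1],y,p[2]-.0264))
for Q in jarp(70): cv2.polylines(o2,[cv2.convexHull(((pix(f,place(Q,(.5438,-.0293,np.radians(19),.068)))+.5)*5).astype(np.int32))],True,(255,255,0),1)
u,v=(pix(f,[[.5435,-.03,.15]])[0]*5).astype(int)
cv2.imwrite("pics/j.png",cv2.resize(o2[v-220:v+220,u-220:u+220],(600,600)))
E
```

```text
t 33.9 p [ 0.5441 -0.0274  0.2009] yaw 14.37 tilt [ 0. -0. -1.] q [-0.27  0.4   1.37  0.    1.38 -0.52] F [-0.5  0.6 -0.7] [ 0.01 -0.   -0.02] open 0.152
level rot [-0.02 -0.02  0.  ]
shift tool mm [-0.8  1.7  0.9] dist 2.1 az (tool z) deg 0.4
```

View pics/j.png

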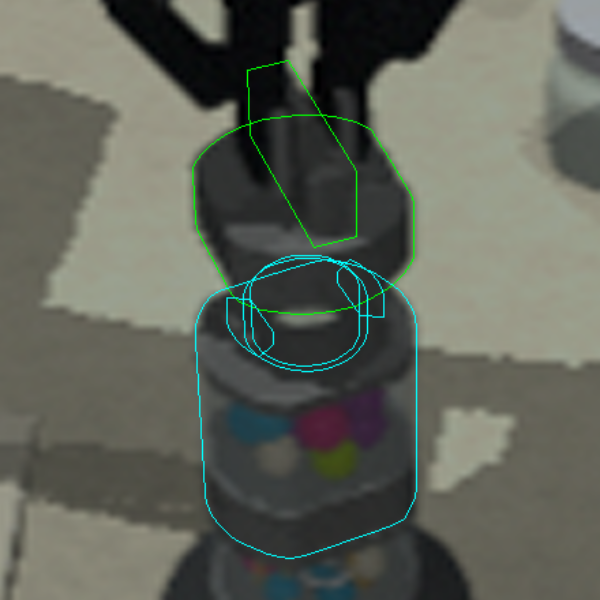

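The held lid matches its predicted outline (193 to 413 px wide, rim at about 310). I correct 2 mm and go down.

move_arm([
  [[-0.8,1.7,6,0,0,0.4,255],[0,0,5,0,0,0,255],[0,0,0,0,0,0,255]],
])

```text
time_s: 34.33
tool_pos: [0.544, -0.0299, 0.1896]
tool_rot: [[0.971, 0.24, 0.001], [0.24, -0.971, 0.0], [0.001, 0.0, -1.0]]
contact_force: [0.1, -0.0, 0.2]
opening: 0.151
```

```bash
python3 -c "
from go import *
go([.5438,-.0293,.1644],14)"
```

```text
t 34.33 p [ 0.544  -0.0299  0.1896] yaw 13.91 tilt [ 0.001  0.    -1.   ] q [-0.27  0.4   1.38  0.    1.35 -0.52] F [ 0.1 -0.   0.2] [0.04 0.01 0.06] open 0.151
level rot [ 0.   -0.06  0.  ]
shift tool mm [-0.1 -0.6 25.2] dist 25.2 az (tool z) deg -0.1
```

move_arm([
  [[0,0,4,0,0,0,255],[0,0,4,0,0,0,255],[0,0,4,0,0,0,255],[0,0,0,0,0,0,255]],
])

```text
time_s: 34.83
tool_pos: [0.5441, -0.0299, 0.1768]
tool_rot: [[0.971, 0.24, 0.001], [0.24, -0.971, 0.0], [0.001, 0.0, -1.0]]
contact_force: [0.0, 0.1, -1.1]
opening: 0.149
```

```bash
python3 -c "
from go import *
go([.5438,-.0293,.1644],14)"
```

```text
t 34.83 p [ 0.5441 -0.0299  0.1768] yaw 13.91 tilt [ 0.001  0.    -1.   ] q [-0.27  0.42  1.4   0.    1.32 -0.52] F [ 0.   0.1 -1.1] [-0.02 -0.    0.03] open 0.149
level rot [ 0.01 -0.07  0.  ]
shift tool mm [-0.1 -0.7 12.4] dist 12.4 az (tool z) deg -0.1
```

Rim is at about 0.150, below the neck top (0.155), with no contact.

move_arm([
  [[0,-0.5,3,0,0,0,255],[0,0,3,0,0,0,255],[0,0,2,0,0,0,255],[0,0,0,0,0,0,255]],
])

```text
time_s: 35.33
tool_pos: [0.544, -0.0294, 0.1684]
tool_rot: [[0.971, 0.24, 0.002], [0.24, -0.971, 0.0], [0.002, 0.0, -1.0]]
contact_force: [-0.2, -0.3, -0.6]
opening: 0.148
```

move_arm([
  [[0,0,2,0,0,0,255],[0,0,1,0,0,0,255],[0,0,0,0,0,0,255]],
])

```text
time_s: 35.7
tool_pos: [0.5441, -0.0294, 0.1653]
tool_rot: [[0.971, 0.24, 0.002], [0.24, -0.971, 0.0], [0.002, 0.0, -1.0]]
contact_force: [0.2, 0.3, -0.8]
opening: 0.152
```

move_arm([
  [[0,0,1,0,0,0,255],[0,0,1,0,0,0,255],[0,0,0,0,0,0,255]],
])

```text
time_s: 36.08
tool_pos: [0.5443, -0.0295, 0.1646]
tool_rot: [[0.971, 0.24, 0.004], [0.24, -0.971, -0.001], [0.003, 0.001, -1.0]]
contact_force: [0.3, -0.1, -1.3]
opening: 0.148
```

```bash
python3 -c "
from go import *
go([.5438,-.0293,.1644],14)"
```

```text
t 36.08 p [ 0.5443 -0.0295  0.1646] yaw 13.92 tilt [ 0.003  0.001 -1.   ] q [-0.27  0.43  1.42  0.    1.29 -0.51] F [ 0.3 -0.1 -1.3] [-0.04  0.01 -0.04] open 0.148
level rot [ 0.09 -0.19 -0.  ]
shift tool mm [-0.5 -0.3  0.2] dist 0.6 az (tool z) deg -0.1
```

Seated at the expected height. Now the clockwise turn.

move_arm([
  [[-0.3,0,-0.4,0.1,-0.2,5,255],[0,0,0,0,0,10,255],[0,0,0,0,0,10,255],[0,0,0,0,0,10,255],[0,0,0,0,0,5,255],[0,0,0,0,0,0,255]],
])

```text
time_s: 36.83
tool_pos: [0.5438, -0.0306, 0.1645]
tool_rot: [[0.888, -0.459, -0.001], [-0.459, -0.888, -0.002], [-0.001, 0.002, -1.0]]
contact_force: [-1.6, -1.4, -0.2]
opening: 0.149
```

```bash
python3 -c "
from go import *
go([.5438,-.0293,.1644],-66)"
```

```text
t 36.83 p [ 0.5438 -0.0306  0.1645] yaw -27.34 tilt [-0.001  0.002 -1.   ] q [-0.27  0.43  1.42 -0.    1.29  0.21] F [-1.6 -1.4 -0.2] [-0.15  0.08 -0.02] open 0.149
level rot [0.12 0.03 0.  ]
shift tool mm [-0.6 -1.1  0.1] dist 1.3 az (tool z) deg 38.7
```

move_arm([
  [[-0.6,-1,0,0,0,6,255],[0,0,0,0,0,10,255],[0,0,0,0,0,10,255],[0,0,0,0,0,9,255],[0,0,0,0,0,0,255]],
])

```text
time_s: 37.45
tool_pos: [0.5429, -0.0304, 0.1645]
tool_rot: [[0.459, -0.889, -0.004], [-0.889, -0.459, -0.004], [0.002, 0.005, -1.0]]
contact_force: [-0.9, -0.3, -0.7]
opening: 0.147
```

```bash
python3 -c "
from go import *
go([.5438,-.0293,.1644],-70)"
```

```text
t 37.45 p [ 0.5429 -0.0304  0.1645] yaw -62.71 tilt [ 0.002  0.005 -1.   ] q [-0.27  0.43  1.42 -0.01  1.29  0.82] F [-0.9 -0.3 -0.7] [-0.11  0.09 -0.02] open 0.147
level rot [ 0.29 -0.11  0.  ]
shift tool mm [-0.6 -1.3  0.1] dist 1.5 az (tool z) deg 7.3
```

move_arm([
  [[-0.6,-1,0,0.2,-0.1,3,255],[0,0,0,0,0,3,255],[0,0,0,0,0,0,255]],
])

```text
time_s: 37.83
tool_pos: [0.5429, -0.0298, 0.1646]
tool_rot: [[0.374, -0.927, -0.003], [-0.927, -0.374, -0.002], [0.001, 0.003, -1.0]]
contact_force: [-1.0, -1.3, -0.7]
opening: 0.147
```

```bash
python3 -c "
from go import *
go([.5438,-.0293,.1644],-70)"
```

```text
t 37.83 p [ 0.5429 -0.0298  0.1646] yaw -68.02 tilt [ 0.001  0.003 -1.   ] q [-0.27  0.43  1.42 -0.    1.29  0.92] F [-1.  -1.3 -0.7] [-0.19  0.26  0.  ] open 0.147
level rot [ 0.19 -0.04  0.  ]
shift tool mm [-0.1 -1.   0.2] dist 1.0 az (tool z) deg 2.0
```

move_arm([
  [[0,0,0,0,0,2,255],[0,0,0,0,0,0,255]],
])

```text
time_s: 38.08
tool_pos: [0.5429, -0.0299, 0.1646]
tool_rot: [[0.344, -0.939, -0.003], [-0.939, -0.344, -0.002], [0.001, 0.003, -1.0]]
contact_force: [-1.5, -1.6, 0.6]
opening: 0.152
```

```bash
python3 -c "
from go import *
go([.5438,-.0293,.1644],-71)"
```

```text
t 38.08 p [ 0.5429 -0.0299  0.1646] yaw -69.88 tilt [ 0.001  0.003 -1.   ] q [-0.27  0.43  1.42 -0.    1.29  0.95] F [-1.5 -1.6  0.6] [-0.23  0.31  0.06] open 0.152
level rot [ 0.2  -0.06  0.  ]
shift tool mm [-0.2 -1.   0.1] dist 1.1 az (tool z) deg 1.1
```

move_arm([
  [[0,0,0,0,0,1.5,255],[0,0,0,0,0,0,255]],
])

```text
time_s: 38.33
tool_pos: [0.5429, -0.0299, 0.1646]
tool_rot: [[0.319, -0.948, -0.003], [-0.948, -0.319, -0.002], [0.001, 0.004, -1.0]]
contact_force: [-2.2, -2.0, -0.2]
opening: 0.148
```

```bash
python3 -c "
from go import *
go([.5438,-.0293,.1644],-71)"
```

```text
t 38.33 p [ 0.5429 -0.0299  0.1646] yaw -71.39 tilt [ 0.001  0.004 -1.   ] q [-0.27  0.43  1.42 -0.    1.29  0.98] F [-2.2 -2.  -0.2] [-0.27  0.28  0.26] open 0.148
level rot [ 0.21 -0.07  0.  ]
shift tool mm [-0.3 -1.1  0.1] dist 1.1 az (tool z) deg -0.4
```

move_arm([
  [[-0.3,-0.7,0,0.2,0,1,255],[0,0,0,0,0,1,255],[0,0,0,0,0,0,255]],
])

```text
time_s: 38.7
tool_pos: [0.5429, -0.0298, 0.1647]
tool_rot: [[0.285, -0.959, -0.001], [-0.959, -0.285, -0.002], [0.002, 0.001, -1.0]]
contact_force: [-2.1, -2.6, 0.9]
opening: 0.145
```

```bash
python3 -c "
from go import *
go([.5438,-.0293,.1644],-71)"
```

```text
t 38.7 p [ 0.5429 -0.0298  0.1647] yaw -73.44 tilt [ 0.002  0.001 -1.   ] q [-0.27  0.43  1.43 -0.    1.29  1.01] F [-2.1 -2.6  0.9] [-0.39  0.54  0.4 ] open 0.145
level rot [ 0.08 -0.12 -0.  ]
shift tool mm [-0.2 -1.   0.2] dist 1.0 az (tool z) deg -2.4
```

move_arm([
  [[0,0,0,0,0,1,255],[0,0,0,0,0,0,255]],
])

```text
time_s: 38.95
tool_pos: [0.5433, -0.0304, 0.1648]
tool_rot: [[0.266, -0.964, 0.0], [-0.964, -0.266, -0.004], [0.004, 0.001, -1.0]]
contact_force: [-1.1, -4.0, 3.0]
opening: 0.151
```

```bash
python3 -c "
from go import *
go([.5438,-.0293,.1644],-71)"
```

```text
t 38.95 p [ 0.5433 -0.0304  0.1648] yaw -74.55 tilt [ 0.004  0.001 -1.   ] q [-0.27  0.43  1.42 -0.    1.29  1.03] F [-1.1 -4.   3. ] [-0.99  0.47  0.01] open 0.151
level rot [ 0.05 -0.21  0.  ]
shift tool mm [-0.9 -0.8  0.4] dist 1.3 az (tool z) deg -3.5
```

The stop was felt, and it's starting to be forced again. I back off 4°, recentre, and press lightly once more.

move_arm([
  [[-0.5,-0.4,0,0,0,-3,255],[-0.5,-0.4,0,0,0,-3,255],[0,0,0,0,0,0,255]],
])

```text
time_s: 39.33
tool_pos: [0.5446, -0.0292, 0.165]
tool_rot: [[0.366, -0.931, 0.002], [-0.931, -0.366, -0.003], [0.004, -0.001, -1.0]]
contact_force: [-2.2, -3.0, 2.1]
opening: 0.15
```

```bash
python3 -c "
from go import *
go([.5438,-.0293,.1644],-71)"
```

```text
t 39.33 p [ 0.5446 -0.0292  0.165 ] yaw -68.53 tilt [ 0.004 -0.001 -1.   ] q [-0.27  0.43  1.42 -0.    1.29  0.93] F [-2.2 -3.   2.1] [-0.69  0.57  0.03] open 0.15
level rot [-0.07 -0.21 -0.  ]
shift tool mm [-0.2  0.8  0.6] dist 1.0 az (tool z) deg 2.5
```

move_arm([
  [[0,0,0,0,0,2,255],[0,0,0,0,0,0,255]],
])

```text
time_s: 39.58
tool_pos: [0.5446, -0.0293, 0.165]
tool_rot: [[0.329, -0.944, 0.002], [-0.944, -0.329, -0.003], [0.004, -0.001, -1.0]]
contact_force: [-2.2, -3.3, 0.9]
opening: 0.146
```

```bash
python3 -c "
from go import *
go([.5438,-.0293,.1644],-71)"
```

```text
t 39.58 p [ 0.5446 -0.0293  0.165 ] yaw -70.78 tilt [ 0.004 -0.001 -1.   ] q [-0.27  0.43  1.42 -0.    1.29  0.97] F [-2.2 -3.3  0.9] [-0.69  0.5   0.13] open 0.146
level rot [-0.07 -0.22  0.  ]
shift tool mm [-0.3  0.7  0.6] dist 1.0 az (tool z) deg 0.2
```

move_arm([
  [[0.3,0.6,0.3,0,0,1,255],[0,0,0,0,0,0.5,255],[0,0,0,0,0,0,255]],
])

```text
time_s: 39.95
tool_pos: [0.5443, -0.0299, 0.1649]
tool_rot: [[0.302, -0.953, 0.003], [-0.953, -0.302, -0.003], [0.004, -0.002, -1.0]]
contact_force: [-3.0, -2.0, 2.2]
opening: 0.151
```

```bash
python3 -c "
from go import *
go([.5438,-.0293,.1644],-71)"
```

```text
t 39.95 p [ 0.5443 -0.0299  0.1649] yaw -72.42 tilt [ 0.004 -0.002 -1.   ] q [-0.27  0.43  1.42 -0.    1.29  0.99] F [-3.  -2.   2.2] [-0.68  0.43  0.18] open 0.151
level rot [-0.13 -0.23 -0.  ]
shift tool mm [-0.7  0.3  0.5] dist 1.0 az (tool z) deg -1.4
```

move_arm([
  [[0,0,0,0,0,0.8,255],[0,0,0,0,0,0,255]],
])

```text
time_s: 40.2
tool_pos: [0.5443, -0.0301, 0.165]
tool_rot: [[0.288, -0.958, 0.003], [-0.958, -0.288, -0.004], [0.005, -0.002, -1.0]]
contact_force: [-2.7, -3.1, 2.1]
opening: 0.149
```

```bash
python3 -c "
from go import *
go([.5438,-.0293,.1644],-71)"
```

```text
t 40.2 p [ 0.5443 -0.0301  0.165 ] yaw -73.27 tilt [ 0.005 -0.002 -1.   ] q [-0.27  0.43  1.42 -0.    1.29  1.01] F [-2.7 -3.1  2.1] [-0.7   0.43  0.2 ] open 0.149
level rot [-0.12 -0.26 -0.  ]
shift tool mm [-0.9  0.3  0.6] dist 1.1 az (tool z) deg -2.3
```

move_arm([
  [[0,0,0,0,0,0,200],[0,0,0,0,0,0,120],[0,0,0,0,0,0,100],[0,0,-10,0,0,0,100],[0,0,-25,0,0,0,100],[0,0,-25,0,0,0,100],[-30,40,0,0,0,0,100],[-50,40,0,0,0,0,100],[-50,20,0,0,0,0,100],[-30,0,0,0,0,0,100]],
])

```text
time_s: 41.45
tool_pos: [0.4001, 0.0976, 0.2295]
tool_rot: [[0.284, -0.959, 0.011], [-0.959, -0.284, 0.0], [0.003, -0.01, -1.0]]
contact_force: [0.6, 0.0, 0.4]
opening: 0.606
```

```bash
python3 - <<'E'
from go import *
from yaw import *
go([.5438,-.0293,.22],-71)
F={c:grab_frame(c) for c in("top","side")}
for c in F: yawfit(F[c],F[c]["img"][:,:,::-1].copy(),.1605,(.5438,-.0293),"lid "+c)
ims=[]
for c,z,k in(("top",.17,9),("side",.09,4)):
    u,v=pix(F[c],[[.544,-.0294,z]])[0]
    im=cv2.warpAffine(F[c]["img"][:,:,::-1],np.array([[k,0,200-k*u],[0,k,230-k*v]]),(400,460),flags=2)
    ims.append(im)
cv2.imwrite("pics/k.png",np.hstack(ims))
E
```

```text
t 41.45 p [0.4001 0.0976 0.2295] yaw -73.52 tilt [ 0.003 -0.01  -1.   ] q [-0.05  0.13  1.65  0.    1.35  1.23] F [0.6 0.  0.4] [-0.03 -0.02  0.05] open 0.606
level rot [-0.58 -0.17 -0.  ]
shift tool mm [ 162.4 -101.6   11. ] dist 191.9 az (tool z) deg -2.5
lid top [(np.float64(94.6), -10), (np.float64(96.3), -6), (np.float64(98.9), -2), (np.float64(101.3), 2), (np.float64(104.0), 6), (np.float64(105.5), 10), (np.float64(106.2), 14), (np.float64(105.9), 18), (np.float64(105.5), 22), (np.float64(105.9), 26), (np.float64(105.8), 30), (np.float64(104.4), 34), (np.float64(102.8), 38), (np.float64(101.3), 42), (np.float64(100.4), 46)]
   best (np.float64(106.2), 14, np.float64(546.7), np.float64(-31.0))
lid side [(np.float64(88.5), -10), (np.float64(91.6), -6), (np.float64(93.7), -2), (np.float64(95.6), 2), (np.float64(95.9), 6), (np.float64(96.5), 10), (np.float64(97.0), 14), (np.float64(97.5), 18), (np.float64(97.4), 22), (np.float64(96.5), 26), (np.float64(94.8), 30), (np.float64(92.9), 34), (np.float64(91.0), 38), (np.float64(89.1), 42), (np.float64(87.4), 46)]
   best (np.float64(97.5), 18, np.float64(548.5), np.float64(-32.7))
```

View pics/k.png

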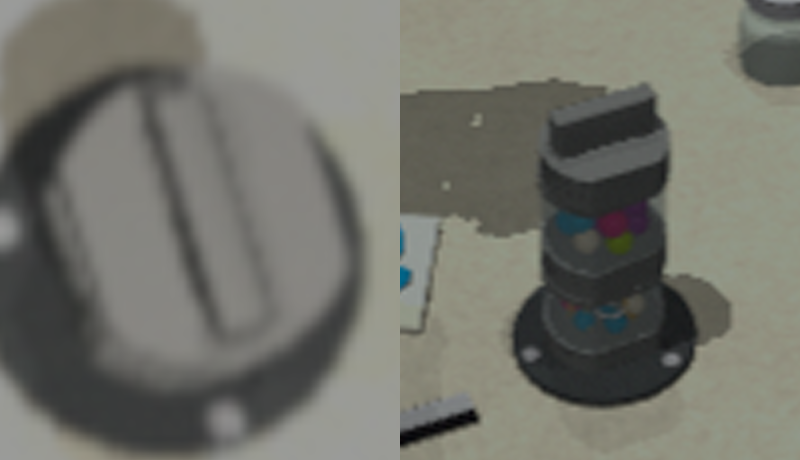

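The lid sits on the jar (side crop, bar at (605,115)). But it's about 3 mm off-centre and at about 15.5° instead of 19°, so forced as the jar was. I'll regrip it, turn it back, centre it by force and relock gently.

move_arm([
  [[50,-32,0,-0.5,-0.2,0.5,100],[50,-32,0,0,0,0.5,100],[40,-25,0,0,0,0,100],[15,-9,0,0,0,0,100],[0,0,0,0,0,0,100]],
])

```text
time_s: 42.18
tool_pos: [0.5434, -0.0293, 0.2324]
tool_rot: [[0.27, -0.963, 0.006], [-0.963, -0.27, 0.001], [0.001, -0.006, -1.0]]
contact_force: [-0.4, 0.3, 0.0]
opening: 0.61
```

```bash
python3 -c "
from go import *
go([.5450,-.0303,.165],-74.5)"
```

```text
t 42.17 p [ 0.5434 -0.0293  0.2324] yaw -74.32 tilt [ 0.001 -0.006 -1.   ] q [-0.27  0.37  1.32  0.    1.45  1.02] F [-0.4  0.3  0. ] [0.05 0.06 0.05] open 0.61
level rot [-0.32 -0.05 -0.  ]
shift tool mm [ 1.3 -0.9 67.4] dist 67.5 az (tool z) deg 0.2
```

move_arm([
  [[1.3,-2,15,-0.3,0,0,100],[0,0,20,0,0,0,100],[0,0,15,0,0,0,100],[0,0,12,0,0,0,100],[0,0,0,0,0,0,100],[0,0,0,0,0,0,100]],
])

```text
time_s: 42.92
tool_pos: [0.5433, -0.0275, 0.167]
tool_rot: [[0.273, -0.962, -0.002], [-0.962, -0.273, -0.0], [-0.0, 0.002, -1.0]]
contact_force: [-0.1, 0.4, -1.3]
opening: 0.607
```

```bash
python3 -c "
from go import *
go([.5460,-.0305,.165],-74.5)"
```

```text
t 42.92 p [ 0.5433 -0.0275  0.167 ] yaw -74.15 tilt [-0.     0.002 -1.   ] q [-0.27  0.43  1.42 -0.    1.3   1.03] F [-0.1  0.4 -1.3] [ 0.05 -0.05  0.03] open 0.607
level rot [0.09 0.01 0.  ]
shift tool mm [ 3.6 -1.7  2. ] dist 4.5 az (tool z) deg 0.3
```

move_arm([
  [[3.6,-1.7,1.5,0,0,0.3,100],[0,0,0,0,0,0,160],[0,0,0,0,0,0,200],[0,0,0,0,0,0,255],[0,0,0,0,0,0,255],[0,0,0,0,0,0,255]],
])

```text
time_s: 43.68
tool_pos: [0.5466, -0.031, 0.1667]
tool_rot: [[0.268, -0.963, 0.001], [-0.963, -0.268, -0.001], [0.002, -0.0, -1.0]]
contact_force: [0.3, -1.0, -0.7]
opening: 0.148
```

```bash
python3 -c "
from go import *
go([.5438,-.0293,.165],-62)"
```

```text
t 43.67 p [ 0.5466 -0.031   0.1667] yaw -74.47 tilt [ 0.002 -0.    -1.   ] q [-0.27  0.43  1.41 -0.    1.3   1.03] F [ 0.3 -1.  -0.7] [-0.08  0.06  0.03] open 0.148
level rot [-0.02 -0.09  0.  ]
shift tool mm [-2.4  2.2  1.7] dist 3.7 az (tool z) deg -12.5
```

move_arm([
  [[0,0,0,0,0,-5,255],[0,0,0,0,0,-5,255],[0,0,0,0,0,-5,255],[0,0,0,0,0,0,255]],
])

```text
time_s: 44.18
tool_pos: [0.5467, -0.0306, 0.1667]
tool_rot: [[0.514, -0.858, 0.001], [-0.858, -0.514, -0.0], [0.001, -0.001, -1.0]]
contact_force: [-0.8, 0.2, 0.4]
opening: 0.15
```

```bash
python3 -c "
from go import *
go([.5438,-.0293,.165],-62)"
```

```text
t 44.17 p [ 0.5467 -0.0306  0.1667] yaw -59.08 tilt [ 0.001 -0.001 -1.   ] q [-0.27  0.43  1.41 -0.    1.3   0.76] F [-0.8  0.2  0.4] [-0.04 -0.01 -0.01] open 0.15
level rot [-0.04 -0.06 -0.  ]
shift tool mm [-2.6  1.8  1.7] dist 3.6 az (tool z) deg 2.9
```

move_arm([
  [[-1.2,0.9,0,0,0,0,255],[-1.2,0.9,0,0,0,0,255],[0,0,0,0,0,0,255]],
])

```text
time_s: 44.55
tool_pos: [0.5441, -0.0295, 0.1668]
tool_rot: [[0.511, -0.86, 0.002], [-0.86, -0.511, -0.001], [0.002, -0.002, -1.0]]
contact_force: [0.5, -1.0, 0.1]
opening: 0.149
```

```bash
python3 -c "
from go import *
go([.5436,-.0291,.1667],-70)"
```

```text
t 44.55 p [ 0.5441 -0.0295  0.1668] yaw -59.28 tilt [ 0.002 -0.002 -1.   ] q [-0.27  0.43  1.42 -0.    1.29  0.76] F [ 0.5 -1.   0.1] [-0.04 -0.12 -0.02] open 0.149
level rot [-0.09 -0.11 -0.  ]
shift tool mm [-0.6  0.2  0.1] dist 0.7 az (tool z) deg 10.7
```

Moved freely to centre. Now clockwise in small steps.

move_arm([
  [[-0.3,0,0,0,0,4,255],[0,0,0,0,0,4,255],[0,0,0,0,0,0,255]],
])

```text
time_s: 44.92
tool_pos: [0.5438, -0.0294, 0.1667]
tool_rot: [[0.382, -0.924, 0.002], [-0.924, -0.382, -0.001], [0.002, -0.001, -1.0]]
contact_force: [0.8, -0.7, -0.2]
opening: 0.145
```

```bash
python3 -c "
from go import *
go([.5436,-.0291,.1667],-70)"
```

```text
t 44.92 p [ 0.5438 -0.0294  0.1667] yaw -67.53 tilt [ 0.002 -0.001 -1.   ] q [-0.27  0.43  1.42 -0.    1.29  0.91] F [ 0.8 -0.7 -0.2] [-0.07 -0.11 -0.07] open 0.145
level rot [-0.08 -0.1   0.  ]
shift tool mm [-0.3  0.1  0. ] dist 0.3 az (tool z) deg 2.5
```

move_arm([
  [[0,0,0,0,0,2,255],[0,0,0,0,0,0,255]],
])

```text
time_s: 45.18
tool_pos: [0.5437, -0.0294, 0.1667]
tool_rot: [[0.349, -0.937, 0.002], [-0.937, -0.349, -0.001], [0.002, -0.001, -1.0]]
contact_force: [0.7, -0.8, 0.3]
opening: 0.148
```

```bash
python3 -c "
from go import *
go([.5436,-.0291,.1667],-71)"
```

```text
t 45.17 p [ 0.5437 -0.0294  0.1667] yaw -69.57 tilt [ 0.002 -0.001 -1.   ] q [-0.27  0.43  1.42 -0.    1.29  0.94] F [ 0.7 -0.8  0.3] [-0.07 -0.12  0.01] open 0.148
level rot [-0.07 -0.1   0.  ]
shift tool mm [-0.4  0.   0. ] dist 0.4 az (tool z) deg 1.4
```

move_arm([
  [[0,0,0,0,0,1.2,255],[0,0,0,0,0,0,255]],
])

```text
time_s: 45.42
tool_pos: [0.5437, -0.0295, 0.1667]
tool_rot: [[0.328, -0.945, 0.002], [-0.945, -0.328, -0.001], [0.002, -0.001, -1.0]]
contact_force: [0.5, -0.3, -0.2]
opening: 0.147
```

```bash
python3 -c "
from go import *
go([.5436,-.0291,.1667],-71)"
```

```text
t 45.42 p [ 0.5437 -0.0295  0.1667] yaw -70.82 tilt [ 0.002 -0.001 -1.   ] q [-0.27  0.43  1.42 -0.    1.29  0.96] F [ 0.5 -0.3 -0.2] [-0.1  -0.06 -0.05] open 0.147
level rot [-0.07 -0.1  -0.  ]
shift tool mm [-0.4 -0.   0. ] dist 0.4 az (tool z) deg 0.2
```

move_arm([
  [[0,0,0,0,0,1,255],[0,0,0,0,0,0,255]],
])

```text
time_s: 45.68
tool_pos: [0.5437, -0.0295, 0.1667]
tool_rot: [[0.311, -0.95, 0.002], [-0.95, -0.311, -0.001], [0.002, -0.001, -1.0]]
contact_force: [-0.0, -0.7, -0.5]
opening: 0.149
```

```bash
python3 -c "
from go import *
go([.5436,-.0291,.1667],-71)"
```

```text
t 45.67 p [ 0.5437 -0.0295  0.1667] yaw -71.89 tilt [ 0.002 -0.001 -1.   ] q [-0.27  0.43  1.42 -0.    1.29  0.98] F [-0.  -0.7 -0.5] [-0.08 -0.06  0.02] open 0.149
level rot [-0.07 -0.09  0.  ]
shift tool mm [-0.4 -0.   0. ] dist 0.4 az (tool z) deg -0.9
```

move_arm([
  [[0,0,0,0,0,1,255],[0,0,0,0,0,0,255]],
])

```text
time_s: 45.92
tool_pos: [0.5437, -0.0295, 0.1667]
tool_rot: [[0.293, -0.956, 0.002], [-0.956, -0.293, -0.001], [0.002, -0.001, -1.0]]
contact_force: [-0.3, -1.4, -0.5]
opening: 0.15
```

```bash
python3 -c "
from go import *
go([.5436,-.0291,.1667],-71)"
```

```text
t 45.92 p [ 0.5437 -0.0295  0.1667] yaw -72.95 tilt [ 0.002 -0.001 -1.   ] q [-0.27  0.43  1.42 -0.    1.29  1.  ] F [-0.3 -1.4 -0.5] [-0.23 -0.07  0.07] open 0.15
level rot [-0.07 -0.1   0.  ]
shift tool mm [-0.4 -0.   0. ] dist 0.4 az (tool z) deg -2.0
```

move_arm([
  [[-0.2,0,0,0,0,1,255],[0,0,0,0,0,0,255]],
])

```text
time_s: 46.18
tool_pos: [0.5436, -0.0295, 0.1668]
tool_rot: [[0.275, -0.961, 0.002], [-0.961, -0.275, -0.002], [0.002, -0.001, -1.0]]
contact_force: [-0.0, -1.4, -0.1]
opening: 0.154
```

```bash
python3 -c "
from go import *
go([.5436,-.0291,.1667],-71)"
```

```text
t 46.17 p [ 0.5436 -0.0295  0.1668] yaw -74.02 tilt [ 0.002 -0.001 -1.   ] q [-0.27  0.43  1.42 -0.    1.29  1.02] F [-0.  -1.4 -0.1] [-0.27 -0.    0.13] open 0.154
level rot [-0.05 -0.12 -0.  ]
shift tool mm [-0.4 -0.1  0.1] dist 0.4 az (tool z) deg -3.0
```

move_arm([
  [[-0.2,0,0,0,0,1,255],[0,0,0,0,0,0,255]],
])

```text
time_s: 46.42
tool_pos: [0.5435, -0.0296, 0.1668]
tool_rot: [[0.257, -0.966, 0.001], [-0.966, -0.257, -0.002], [0.003, -0.001, -1.0]]
contact_force: [0.0, -1.4, 0.7]
opening: 0.15
```

```bash
python3 -c "
from go import *
go([.5436,-.0291,.1667],-71)"
```

```text
t 46.42 p [ 0.5435 -0.0296  0.1668] yaw -75.08 tilt [ 0.003 -0.001 -1.   ] q [-0.27  0.43  1.42 -0.    1.29  1.04] F [ 0.  -1.4  0.7] [-0.36  0.05  0.16] open 0.15
level rot [-0.04 -0.16  0.  ]
shift tool mm [-0.5 -0.2  0.1] dist 0.5 az (tool z) deg -4.1
```

move_arm([
  [[0.5,0.2,0,0,0,0,255],[0,0,0,0,0,0,255]],
])

```text
time_s: 46.68
tool_pos: [0.5434, -0.03, 0.1668]
tool_rot: [[0.257, -0.966, 0.002], [-0.966, -0.257, -0.002], [0.002, -0.001, -1.0]]
contact_force: [0.7, -1.5, -0.4]
opening: 0.149
```

```bash
python3 - <<'E'
from go import *
from fit import *
go([.5436,-.0291,.1667],-71)
f=grab_frame("side");k=6
u,v=pix(f,[[.544,-.0294,.11]])[0]
o=f["img"][:,:,::-1]
im=cv2.warpAffine(o,np.array([[k,0,300-k*u],[0,k,300-k*v]]),(600,600),flags=2)
g=cv2.cvtColor(im,cv2.COLOR_BGR2LAB);g[:,:,0]=cv2.createCLAHE(3,(4,4)).apply(g[:,:,0])
cv2.imwrite("pics/l.png",cv2.cvtColor(g,cv2.COLOR_LAB2BGR))
E
```

```text
t 46.67 p [ 0.5434 -0.03    0.1668] yaw -75.09 tilt [ 0.002 -0.001 -1.   ] q [-0.27  0.43  1.42 -0.    1.29  1.04] F [ 0.7 -1.5 -0.4] [-0.29 -0.07 -0.04] open 0.149
level rot [-0.05 -0.13  0.  ]
shift tool mm [-0.8 -0.4  0.1] dist 0.9 az (tool z) deg -4.1
```

move_arm([
  [[-0.4,-0.3,0,0,0,-3,255],[0,0,0,0,0,0,255],[0,0,0,0,0,0,255]],
])

```text
time_s: 47.1
tool_pos: [0.5437, -0.0293, 0.1668]
tool_rot: [[0.307, -0.952, 0.002], [-0.952, -0.307, -0.001], [0.002, -0.001, -1.0]]
contact_force: [0.5, -1.6, 1.2]
opening: 0.148
```

```bash
python3 -c "
from go import *
go([.5437,-.0295,.1667],-72)"
```

```text
t 47.1 p [ 0.5437 -0.0293  0.1668] yaw -72.1 tilt [ 0.002 -0.001 -1.   ] q [-0.27  0.43  1.42 -0.    1.29  0.99] F [ 0.5 -1.6  1.2] [-0.29 -0.02  0.11] open 0.148
level rot [-0.07 -0.11  0.  ]
shift tool mm [0.2 0.1 0.1] dist 0.3 az (tool z) deg -0.1
```

move_arm([
  [[0,0,0,0,0,0,200],[0,0,0,0,0,0,120],[0,0,0,0,0,0,100],[0,0,-10,0,0,0,100],[0,0,-25,0,0,0,100],[0,0,-25,0,0,0,100],[-30,40,0,0,0,0,100],[-50,40,0,0,0,0,100],[-50,20,0,0,0,0,100],[-30,0,0,0,0,0,100]],
])

```text
time_s: 48.35
tool_pos: [0.3963, 0.0943, 0.232]
tool_rot: [[0.302, -0.953, 0.006], [-0.953, -0.302, -0.001], [0.003, -0.006, -1.0]]
contact_force: [0.6, -0.1, 0.1]
opening: 0.603
```

```bash
python3 - <<'E'
from go import *
from yaw import *
go([.5437,-.0295,.22],-72)
F={c:grab_frame(c) for c in("top","side")}
for c in F: 
    for h,n in((.1605,"lidtop"),(.138,"jar shoulder")): yawfit(F[c],F[c]["img"][:,:,::-1].copy(),h,(.5438,-.0293),n+" "+c)
ims=[]
for c,z,k in(("top",.17,9),("side",.10,6)):
    u,v=pix(F[c],[[.544,-.0294,z]])[0]
    ims.append(cv2.warpAffine(F[c]["img"][:,:,::-1],np.array([[k,0,200-k*u],[0,k,230-k*v]]),(400,500),flags=2))
im=np.hstack(ims);g=cv2.cvtColor(im,cv2.COLOR_BGR2LAB);g[:,:,0]=cv2.createCLAHE(2,(4,4)).apply(g[:,:,0])
cv2.imwrite("pics/m.png",cv2.cvtColor(g,cv2.COLOR_LAB2BGR))
for c in F: np.save(f"fin_{c}.npy",F[c]["img"])
E
```

```text
t 48.35 p [0.3963 0.0943 0.232 ] yaw -72.41 tilt [ 0.003 -0.006 -1.   ] q [-0.06  0.12  1.66 -0.    1.36  1.21] F [ 0.6 -0.1  0.1] [-0.02  0.04  0.04] open 0.603
level rot [-0.34 -0.15  0.  ]
shift tool mm [ 162.5 -103.1   13.1] dist 192.9 az (tool z) deg -0.4
lidtop top [(np.float64(102.3), -10), (np.float64(104.4), -6), (np.float64(106.5), -2), (np.float64(108.5), 2), (np.float64(110.7), 6), (np.float64(112.9), 10), (np.float64(114.1), 14), (np.float64(114.1), 18), (np.float64(113.8), 22), (np.float64(113.8), 26), (np.float64(113.3), 30), (np.float64(112.1), 34), (np.float64(110.1), 38), (np.float64(107.8), 42), (np.float64(105.4), 46)]
   best (np.float64(114.1), 18, np.float64(544.0), np.float64(-29.5))
jar shoulder top [(np.float64(94.1), -10), (np.float64(96.4), -6), (np.float64(98.2), -2), (np.float64(101.5), 2), (np.float64(105.0), 6), (np.float64(107.7), 10), (np.float64(109.8), 14), (np.float64(109.9), 18), (np.float64(108.4), 22), (np.float64(107.9), 26), (np.float64(108.7), 30), (np.float64(108.7), 34), (np.float64(108.2), 38), (np.float64(107.2), 42), (np.float64(105.9),
[... 263 characters left out ...]
at64(96.8), 18), (np.float64(97.1), 22), (np.float64(96.5), 26), (np.float64(95.3), 30), (np.float64(93.4), 34), (np.float64(91.5), 38), (np.float64(89.8), 42), (np.float64(88.3), 46)]
   best (np.float64(97.1), 22, np.float64(545.3), np.float64(-31.1))
jar shoulder side [(np.float64(76.2), -10), (np.float64(77.4), -6), (np.float64(78.9), -2), (np.float64(80.4), 2), (np.float64(82.3), 6), (np.float64(84.6), 10), (np.float64(86.1), 14), (np.float64(86.4), 18), (np.float64(85.9), 22), (np.float64(84.3), 26), (np.float64(83.0), 30), (np.float64(81.6), 34), (np.float64(80.7), 38), (np.float64(80.0), 42), (np.float64(79.6), 46)]
   best (np.float64(86.4), 18, np.float64(543.2), np.float64(-43.3))
```

View pics/m.png

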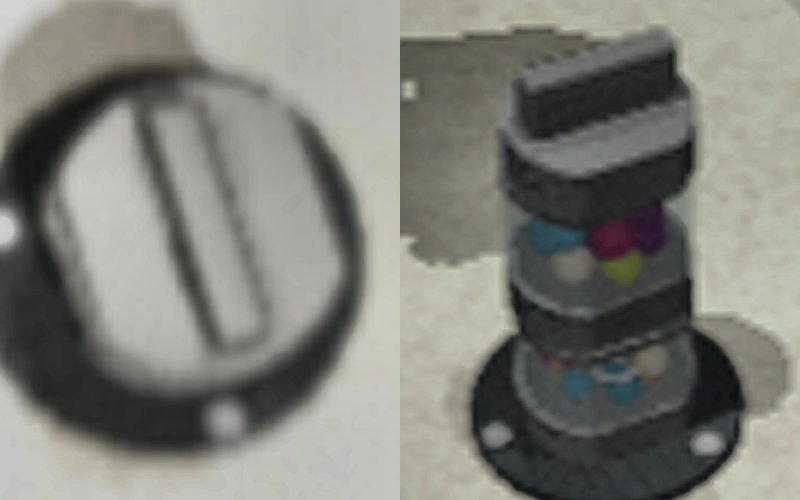

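```bash
python3 -c "
from cell import ticket
print(ticket.hand_in())"
```

```text
the job is handed in; nothing more can be done
None
```

The jar of beads is on the tower and locked, and the grey bar-grip lid is on it and locked. I handed the job in at about 48.5 s, with the arm clear of everything.

**Jar:** On the first turn I pushed about 10° past the stop and knocked it about 3 mm off-centre. I regripped it, turned it back, centred it and turned it gently until the stop pushed back (about 0.8 N m).

**Lid:** The first turn forced it off-centre in the same way. I regripped and centred it, but the second turn met only light resistance and drifted a few degrees past square. I set it back to square by angle and let go, so it was not pressed firmly against the stop at the end.

**Last checks:**

| Part | Top camera | Side camera |
|---|---|---|
| Tower (measured at the start) | 18° | 22° |
| Jar | 18° | 18° |
| Lid | 18° | 22° |

- **Position:** the lid's centre is within about 1 mm of the tower's from above. The side camera put it about 2 mm off.
- **Disagreements:** the bar grip's edges measured nearer 15–16° in the top crop. The final side-camera fit of the jar's position was useless because the lid hides it; an earlier one matched the tower to 1 mm. I trust the angles to about ±3°.
- **Beads and bench:** I saw no spilled beads in the close-ups of the tower. I did not take a final picture of the whole bench, but the arm touched only the jar and the lid as far as the forces and pictures showed.

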